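# Seat a desk lamp's foot flange with four thumb nuts

### The arm

A 6-joint arm with a two-finger parallel gripper is mounted at the origin on the work surface. World frame = base frame: x ahead of the robot, y to its left, z up, the work surface at z = 0. Lengths are in m, angles in rad, forces in N, time in s.
With the tool pointing down it reaches from about 0.375 to 0.9 m from the base axis. Payload 3.1 kg.
Tool frame: the origin (TCP) lies midway between the tips of the shut fingers; the grasp point (between the pads) lies 19 mm behind it; z points along the fingers, y is the line along which they close (so a half turn about z gives the same grasp; the last joint's range is limited). The gripper opens to 85 mm and grips with 20 to 120 N. Pads are 22 mm wide; open, the fingers measure 114 mm over their backs; the gripper's body (76 mm by 85 mm) begins 54 mm behind the grasp point. The pads swing forward as they close: fully open they stand 13 mm farther back than shut.
Start: joints at [-1.377, 0.527, 1.433, -0, 1.181, -0.178], TCP at [0.228, -0.582, 0.196] pointing down, gripper open.
Joint ranges: [-3.08, 3.08], [-0.75, 2.2], [0.22, 2.44], [-1.43, 4.57], [0, 2.65], [-2.85, 2.85]. Speed limits (rad/s): [2.79, 2.79, 3.14, 3.14, 3.14, 3.14].

### API

Orientations are given as a unit quaternion [x, y, z, w].
In Python, from station import manip gives the robot as it stands. The module is installed in compiled form; this text tells all that it offers.
- The arm moves only by the tool apply_moves, never from a script. Its arguments are lists of equal length, an entry for each row: "claw": the gripper's target within -1 to 1 (fully open at 1, half-way at 0, shut at -1); "travel": the shift along the tool's x, y, z scaled (see below), a list of three; "turn": the turn, a rotation vector about the tool's x, y, z scaled (see below), a list of three. In form: {"claw": [claw, ...], "travel": [[dx, dy, dz], ...], "turn": [[rx, ry, rz], ...]}. A call has 1 to 5 rows; each row is the pose to reach, as a shift and turn from the pose commanded when the call began, along the tool's axes at that moment, turning the shorter way round; what a row does not reach only later rows make up. The controller multiplies each number of a shift by 800 mm and each number of a turn by 180 degrees. A row lasts 1/12 s, in which the tool goes at most 41.7 mm and 7.16 degrees, less where a joint would pass 70% of its speed; a pose out of reach is approached as far as the arm can. A call with a number of a shift or a turn outside -1 to 1 is refused whole. A call with a gripper value outside its range is refused whole. The fingers move at their own pace and stop on an object; "newtons" is the grip in N (left out, the last holds). Time passes only in rows, so rows that repeat a pose let the fingers close. It gives the time, the measured TCP pose, the force, the opening and the grip force at its end, in the units of the state.
- manip.sense(): the state, without advancing time (a new reading comes with each control period).
- manip.snapshot(name): name is "scene" or "side" or "wrist"; returns a dict with "pixels" (384x512x3 uint8, red, green, blue), "depth" (384x512 float32, m along the optical axis (not along the pixel's ray), 0 where there is no reading), "intrinsics" (3x3 intrinsics, pixels), "R" (3x3) and "t" (3): a world point X has camera coordinates R X + t. Camera axes: x right, y down, z forward; pixel columns grow to the right and rows downward; lengths in m; the calibration is good to about 2 mm. A picture is of the moment at which its call begins.
- manip.sign_off(): hands the job in; it is judged then, once.
The state is a dict: "t": time; "q": joint angles; "qd": joint speeds; "tau": joint torques, N m; "tcp_pos": TCP position; "tool_rot": TCP orientation; "force": force on the tool from outside, world axes, zero at the start; "ft_torque": the same for the moment, N m; "finger_gap": opening from 0.0 (shut) to 1.0 (fully open); "gripper_force": force on a finger pad.
Only numpy, scipy, OpenCV 4.12 (cv2) and the standard library are available. Lean on these libraries where they do the work, as an engineer would, in place of code of your own. Each camera call takes 0.05 s, during which the arm holds its last target. There are 200 camera calls.

### The job

Tighten the four thumb nuts on the desk lamp's foot so that its flange goes down level and seats on its pad: work crosswise, from a nut to the one diagonally opposite and then the other pair, and go at least twice round, part way down first and only then home. Finish with every nut snug by feel, finger-tight but not over-tightened, let go, and leave the other things on the desk where they are.

Things in the scene. Friction and masses are not known exactly. Their poses are not given: they have to be found in the camera images.
- plate: square dark steel desk plate of the lamp foot, 148 x 148 mm, with a rim 18 mm tall round it, screwed to the desk. Origin: centre of its underside, on the desk (z = 0); x and y along its sides, z up. Four fixed 8 mm studs rise from it at (+-45, +-45) mm; the flange lies inside the rim with the nuts on the studs.
- flange: white painted lamp-foot flange, a loose plate 130 x 130 x 8 mm, 1.0 kg, with a socket tube 24 mm across rising 26 mm above its top in the centre. Origin: centre of its underside, 16 to 17.5 mm above the desk at the start. Four rubber springs (4 to 6 N each) hold it up against the nuts; it follows the nuts down and tilts if they are uneven. It seats on a cork pad when all nuts reach their stops, about 2.6 mm lower.
- nut_a_foot (a point): nut_a: plain knurled steel thumb nut, a cylinder 33 mm in diameter from 2 to 32 mm above this point, at (+45, +45) mm in the plate's frame, diagonally opposite nut_c. The point: on its axis at its underside, which rests on the flange's top (23.2 to 26.0 mm above the desk at the start); it does not turn with the nut. Its knurled outside is a cushioned grip; grip it at any yaw.
- nut_b_foot (a point): nut_b: plain knurled steel thumb nut, a cylinder 33 mm in diameter from 2 to 32 mm above this point, at (+45, -45) mm in the plate's frame, diagonally opposite nut_d. The point: on its axis at its underside, which rests on the flange's top (23.2 to 26.0 mm above the desk at the start); it does not turn with the nut. Its knurled outside is a cushioned grip; grip it at any yaw.
- nut_c_foot (a point): nut_c: plain knurled steel thumb nut, a cylinder 33 mm in diameter from 2 to 32 mm above this point, at (-45, -45) mm in the plate's frame, diagonally opposite nut_a. The point: on its axis at its underside, which rests on the flange's top (23.2 to 26.0 mm above the desk at the start); it does not turn with the nut. Its knurled outside is a cushioned grip; grip it at any yaw.
- nut_d_foot (a point): nut_d: plain knurled steel thumb nut, a cylinder 33 mm in diameter from 2 to 32 mm above this point, at (-45, +45) mm in the plate's frame, diagonally opposite nut_b. The point: on its axis at its underside, which rests on the flange's top (23.2 to 26.0 mm above the desk at the start); it does not turn with the nut. Its knurled outside is a cushioned grip; grip it at any yaw.
- grip_a (a joint): elastic twist (rad) of nut_a's knurled grip on its core: 0 when let go, positive when pressed clockwise, 6 N m per rad
- grip_b (a joint): elastic twist (rad) of nut_b's knurled grip on its core: 0 when let go, positive when pressed clockwise, 6 N m per rad
- grip_c (a joint): elastic twist (rad) of nut_c's knurled grip on its core: 0 when let go, positive when pressed clockwise, 6 N m per rad
- grip_d (a joint): elastic twist (rad) of nut_d's knurled grip on its core: 0 when let go, positive when pressed clockwise, 6 N m per rad
- nut_pattern (a point): centre of the four nuts, 45 mm above the desk. Every nut: clockwise from above tightens, 2.0 mm down per rad (a fast thread); it stays where left. It turns stiffly (0.25 N m while moving) for 1.0 to 1.6 rad, different for each nut and not to be told from its height, then stops hard with the flange seated. Snug: on the stop with 0.35 to 0.75 N m; more than 0.9 N m over-tightens it.
- gel_pen: black gel pen lying beside the lamp foot, 137 mm long, 11 mm thick; a bystander, to be left alone. Origin: centre of its underside.
- highlighter: flat yellow highlighter lying beside the lamp foot, 105 x 24 x 15 mm; a bystander, to be left alone. Origin: centre of its underside.
- pencil_box: open wooden pencil box 75 x 210 x 45 mm; a bystander, to be left alone. Origin: centre of its underside.
- hole_punch: steel two-hole punch with a press lever, 115 x 125 x 85 mm; a bystander, to be left alone. Origin: centre of its underside.
- note_block: square block of note paper 76 x 76 x 30 mm; a bystander, to be left alone. Origin: centre of its underside.
- stapler: stapler 140 x 36 x 40 mm; a bystander, to be left alone. Origin: centre of its underside.
- mug: white mug, 80 mm across, 95 mm tall; a bystander, to be left alone. Origin: centre of its underside.
Mind the look-alikes: they are no part of the job. Of the things that look like the flange, the largest one is meant.

How it is judged:
By the outcome, as a careful person would: the job done as asked, in the order asked, and still so for the second after the job is handed in, with the robot touching nothing.
It also fails if it takes over 72 s, if anything falls off the work surface, if the arm or the gripper's body presses on something with over 40 N, if the wrist force passes 120 N, or if a joint passes its speed limit or range.

## Working session

There is one attempt and no reset: what is moved stays moved. The work goes in short steps, Python scripts to look and compute and a tool call to move; the robot and the scene stay as the last step left them, time stands still between calls to the robot, and variables do not carry over. Pictures are saved under pics/ and viewed, at most 10 in all, crops included, and the job is handed in when it is done.

Besides the shell and the picture viewer there is one more tool, called after "Call:" as name(argument=value, ...), one argument or row to a line, values as JSON. apply_moves: Moves the arm, as the interface text tells. Shifts and turns lie within -1 to 1; 1 stands for 800 mm of shift or 180 degrees of turn. Its arguments: {"type":"object","properties":{"claw":{"type":"array","items":{"type":"number"}},"travel":{"type":"array","items":{"type":"array","items":{"type":"number"}}},"turn":{"type":"array","items":{"type":"array","items":{"type":"number"}}},"newtons":{"type":"number"}},"required":["claw","travel","turn"]}

```bash
mkdir -p pics; python3 - <<'E'
from station import manip
import cv2,numpy as np
s=manip.sense();print({k:np.round(v,4) for k,v in s.items()})
for n in("scene","side"):
    d=manip.snapshot(n);np.savez(n+".npz",**d);cv2.imwrite(f"pics/{n}0.png",d["pixels"][:,:,::-1])
    print(n,d["intrinsics"].round(1).tolist(),(-d["R"].T@d["t"]).round(3))
E
```

```text
{'t': np.float64(0.0), 'q': array([-1.3765,  0.5285,  1.4339, -0.    ,  1.1814, -0.1785]), 'qd': array([ 0.0006,  0.0008, -0.0007, -0.0013,  0.0004,  0.0011]), 'tau': array([ 0.00000e+00, -4.42354e+01, -1.78025e+01, -4.00000e-04,
        8.30000e-03, -0.00000e+00]), 'tcp_pos': array([ 0.2275, -0.5813,  0.1949]), 'tool_rot': array([ 0.9827,  0.1853, -0.    , -0.0011]), 'force': array([ 0.1305, -0.8822,  0.7696]), 'ft_torque': array([ 0.0424,  0.0167, -0.0227]), 'gripper_force': np.float64(0.0), 'finger_gap': np.float64(0.9995)}
scene [[476.2, 0.0, 255.6], [0.0, 476.2, 188.0], [0.0, 0.0, 1.0]] [1.395 0.293 1.004]
side [[380.0, 0.0, 248.8], [0.0, 380.0, 192.6], [0.0, 0.0, 1.0]] [0.238 0.682 0.889]
```

View pics/scene0.png

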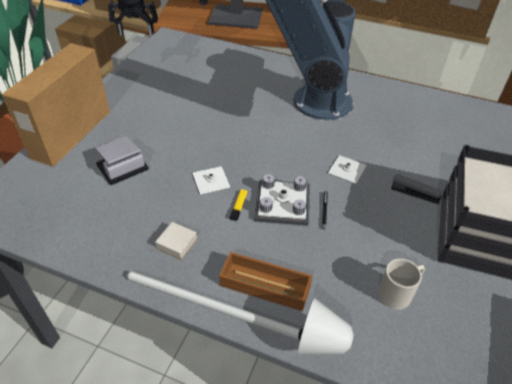

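View pics/side0.png

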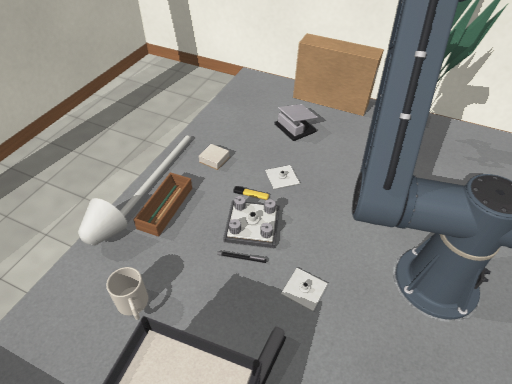

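The scene view shows the foot at about (283,200), with nuts near (268,181), (299,183), (266,203) and (298,207). In the side view it is near (254,218). Next I'll locate the nut tops from depth.

```bash
cat > h.py <<'E'
import numpy as np,cv2
def pts(d):
    D=d["depth"];v,u=np.mgrid[:384,:512];K=d["intrinsics"]
    c=np.stack([(u-K[0,2])/K[0,0]*D,(v-K[1,2])/K[1,1]*D,D],-1)
    P=(c-d["t"])@d["R"];P[D==0]=np.nan;return P
def nuts(d,c=None,zmin=.0525,zmax=.066,r=.11):
    P=pts(d);m=(P[...,2]>zmin)&(P[...,2]<zmax)
    if c is not None:m&=np.hypot(P[...,0]-c[0],P[...,1]-c[1])<r
    n,l,st,ce=cv2.connectedComponentsWithStats(m.astype(np.uint8))
    o=[]
    for i in range(1,n):
        q=P[l==i]
        if len(q)>12:
            (x,y),R=cv2.minEnclosingCircle(q[:,:2].astype(np.float32))
            o.append((len(q),x,y,R,*q.mean(0),ce[i][0],ce[i][1]))
    return np.array(o)
E
python3 - <<'E'
from h import *
np.set_printoptions(suppress=True,precision=4)
for n,(u,v) in(("scene",(283,200)),("side",(254,218))):
    d=np.load(n+".npz");P=pts(d);c=P[v-3:v+3,u-3:u+3].reshape(-1,3).mean(0);print(n,c);print(nuts(d,c))
    if n=="scene":
      for nm,(u,v) in dict(mug=(400,283),punch=(122,157),pen=(325,210),hl=(239,204),box=(265,280)).items(): print(nm,P[v,u])
E
```

```text
scene [0.5332 0.0398 0.0346]
[[ 80.       0.4924  -0.0211   0.0185   0.4923  -0.0188   0.0559 268.3875
  178.625 ]
 [ 86.       0.4669   0.0655   0.0186   0.4666   0.0662   0.0563 299.8488
  180.9884]
 [ 89.       0.5774   0.0072   0.0179   0.578    0.0064   0.0554 265.6292
  201.9551]
 [100.       0.5523   0.0919   0.0197   0.5517   0.0928   0.0558 299.15
  204.54  ]]
mug [0.658  0.3938 0.0077]
punch [ 0.601  -0.4256  0.0828]
pen [0.504  0.1564 0.012 ]
hl [ 0.5771 -0.0727  0.0119]
box [0.7811 0.0857 0.0114]
side [0.5106 0.0414 0.0422]
[[ 72.       0.5734   0.0075   0.017    0.5732   0.0078   0.0545 239.0139
  199.875 ]
 [ 69.       0.4882  -0.0194   0.017    0.4881  -0.0194   0.0551 269.1304
  202.8406]
 [ 88.       0.5467   0.0933   0.0177   0.5467   0.0928   0.055  234.2045
  223.1477]
 [ 86.       0.4614   0.0658   0.0173   0.4609   0.0666   0.0548 266.1047
  226.9767]]
```

Call:
apply_moves(
  claw=[0.2,0.2,0.2,0.2,0.2],
  travel=[
    [0.622,-0.585,-0.04],
    [0.622,-0.585,-0.04],
    [0.622,-0.585,-0.04],
    [0.622,-0.585,-0.04],
    [0.622,-0.585,-0.04],
  ],
  turn=[
    [0,0,0],
    [0,0,0],
    [0,0,0],
    [0,0,0],
    [0,0,0],
  ],
  newtons=80,
)

```text
t: 0.52
tcp_pos: [0.3171, -0.3919, 0.2053]
tool_rot: [0.983, 0.185, -0.0, -0.001]
force: [1.7, 0.2, -0.2]
finger_gap: 0.6
gripper_force: 0.0
```

Call:
apply_moves(
  claw=[0.2,0.2,0.2,0.2,0.2],
  travel=[
    [0.432,-0.407,-0.028],
    [0.432,-0.407,-0.028],
    [0.432,-0.407,-0.028],
    [0.432,-0.407,-0.028],
    [0.432,-0.407,-0.028],
  ],
  turn=[
    [0,0,0],
    [0,0,0],
    [0,0,0],
    [0,0,0],
    [0,0,0],
  ],
)

```text
t: 0.93
tcp_pos: [0.4062, -0.2039, 0.2154]
tool_rot: [0.983, 0.185, -0.0, -0.0]
force: [0.2, -0.4, 0.2]
finger_gap: 0.599
gripper_force: 0.0
```

Call:
apply_moves(
  claw=[0.2,0.2,0.2,0.2,0.2],
  travel=[
    [0.213,-0.199,-0.014],
    [0.213,-0.199,-0.014],
    [0.213,-0.199,-0.014],
    [0.213,-0.199,-0.014],
    [0.213,-0.199,-0.014],
  ],
  turn=[
    [0,0,0],
    [0,0,0],
    [0,0,0],
    [0,0,0],
    [0,0,0],
  ],
)

```text
t: 1.35
tcp_pos: [0.4961, -0.0161, 0.2254]
tool_rot: [0.983, 0.185, -0.0, -0.0]
force: [0.5, -0.6, -0.7]
finger_gap: 0.6
gripper_force: 0.0
```

```bash
python3 - <<'E'
from station import manip
from h import *
np.set_printoptions(suppress=True,precision=4)
d=manip.snapshot("wrist");s=manip.sense();np.savez("w.npz",**d)
print(s["tcp_pos"],s["tool_rot"],s["q"],s["ft_torque"],s["finger_gap"],-d["R"].T@d["t"])
cv2.imwrite("pics/w0.png",d["pixels"][:,:,::-1]);print(nuts(d,zmin=.05))
E
```

```text
[ 0.4993 -0.0094  0.2261] [ 0.9822  0.1877  0.0027 -0.0022] [-0.2472  0.3178  1.7079  0.007   1.1129  0.9428] [ 0.0561 -0.229  -0.0287] 0.597656348071807 [0.5598 0.0084 0.4044]
[[661.       0.5478   0.0908   0.0176   0.5482   0.0903   0.057  190.053
   92.295 ]
 [626.       0.5743   0.0048   0.0175   0.5743   0.0051   0.0567 264.1038
   98.2029]
 [260.       0.5181   0.0348   0.0118   0.5182   0.0347   0.0517 225.9077
  132.7154]
 [545.       0.462    0.0646   0.0176   0.463    0.0642   0.0569 189.4385
  165.0495]
 [530.       0.4882  -0.0213   0.0176   0.4891  -0.0208   0.0572 258.3057
  170.183 ]]
```

View pics/w0.png

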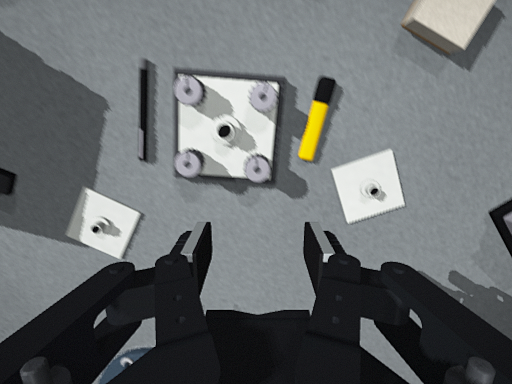

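The wrist view shows the nuts at (190,92), (264,98), (189,165) and (258,170), with the tube at (226,132). The 90 mm square fits at centre (0.518, 0.035) and yaw 17°. I'll move above the first nut.

Call:
apply_moves(
  claw=[0.15,0.15,0.15,0.15,0.15],
  travel=[
    [0.102,-0.094,0.176],
    [0.102,-0.094,0.176],
    [0.102,-0.094,0.176],
    [0.102,-0.094,0.176],
    [0.102,-0.094,0.176],
  ],
  turn=[
    [0,0,0],
    [0,0,0],
    [0,0,0],
    [0,0,0],
    [0,0,0],
  ],
)

```text
t: 1.82
tcp_pos: [0.5423, 0.084, 0.08]
tool_rot: [0.982, 0.186, -0.003, -0.001]
force: [-0.0, -0.2, -0.4]
finger_gap: 0.575
gripper_force: 0.0
```

Call:
apply_moves(
  claw=[0.15,0.15],
  travel=[
    [0,0,0],
    [0,0,0],
  ],
  turn=[
    [0,0,0],
    [0,0,0],
  ],
)

```text
t: 1.98
tcp_pos: [0.5441, 0.0811, 0.0845]
tool_rot: [0.983, 0.186, -0.001, 0.0]
force: [0.2, 0.1, 0.9]
finger_gap: 0.576
gripper_force: 0.0
```

```bash
cat >> h.py <<'E'
N={"A":(.5480,.0909),"B":(.5743,.0048),"C":(.4882,-.0215),"D":(.4619,.0646)}
def to(s,xy,z):
    "scaled travel in tool axes from measured pose to world target"
    from scipy.spatial.transform import Rotation as R
    return (R.from_quat(s["tool_rot"]).inv().apply(np.array([*xy,z])-s["tcp_pos"])/.8).round(4)
def st():
    from station import manip
    np.set_printoptions(suppress=True,precision=4)
    s=manip.sense();print(round(s["t"],2),s["tcp_pos"],"q6",s["q"][5].round(3),"F",s["force"].round(1),"M",s["ft_torque"].round(3),"tau6",s["tau"][5].round(3),"gap",round(85*s["finger_gap"],1),"grip",s["gripper_force"].round(1));return s
E
python3 - <<'E'
from h import *
s=st();print(s["tool_rot"])
for k,p in N.items(): print(k,to(s,p,.026))
from station import manip
d=manip.snapshot("wrist");print(nuts(d,zmin=.048,c=(.518,.035)))
E
```

```text
Traceback (most recent call last):
  File "h.py", line 25, in st
    s=manip.sense();print(round(s["t"],2),s["tcp_pos"],"q6",s["q"][5].round(3),"F",s["force"].round(1),"M",s["ft_torque"].round(3),"tau6",s["tau"][5].round(3),"gap",round(85*s["finger_gap"],1),"grip",s["gripper_force"].round(1));return s
                                                                                                                                                                                                        ^^^^^^^^^^^^^^^^^^^^^^^^
AttributeError: 'float' object has no attribute 'round'
```

```bash
sed -i 's/s\["gripper_force"\].round(1)/round(float(s["gripper_force"]),1)/' h.py
python3 - <<'E'
from h import *
s=st();print(s["tool_rot"])
for k,p in N.items(): print(k,to(s,p,.026))
from station import manip
d=manip.snapshot("wrist");print(nuts(d,zmin=.048,c=(.518,.035)))
E
```

```text
1.98 [0.5441 0.0811 0.0845] q6 1.143 F [0.2 0.1 0.9] M [-0.007  0.001  0.007] tau6 0.009 gap 48.9 grip 0.0
[ 0.9826  0.1858 -0.0008  0.0001]
A [ 0.0091 -0.0096  0.0731]
B [0.0004 0.1026 0.0731]
C [-0.1118  0.0939  0.0733]
D [-0.1031 -0.0183  0.0733]
[[1434.        0.5482    0.0911    0.0178    0.5495    0.0918    0.0569
   246.5404  187.4303]
 [1473.        0.5743    0.0052    0.0179    0.5753    0.0073    0.0562
   357.8167  195.442 ]
 [ 433.        0.5186    0.0354    0.0121    0.5183    0.0381    0.0515
   292.7552  240.6189]
 [1171.        0.4622    0.0654    0.0182    0.465     0.0658    0.0563
   240.      284.2528]]
```

Call:
apply_moves(
  claw=[0.15,0.15,0.15,0.15,0.15],
  travel=[
    [0.0093,-0.0098,0.0],
    [0.0093,-0.0098,0.04],
    [0.0093,-0.0098,0.0731],
    [0.0093,-0.0098,0.0731],
    [0.0093,-0.0098,0.0731],
  ],
  turn=[
    [0,0,0],
    [0,0,0],
    [0,0,0],
    [0,0,0],
    [0,0,0],
  ],
)

```text
t: 2.45
tcp_pos: [0.5485, 0.091, 0.0268]
tool_rot: [0.983, 0.185, -0.0, -0.0]
force: [0.3, 0.4, 0.6]
finger_gap: 0.573
gripper_force: 0.0
```

Call:
apply_moves(
  claw=[-1,-1,-1,-1],
  travel=[
    [0,0,0],
    [0,0,0],
    [0,0,0],
    [0,0,0],
  ],
  turn=[
    [0,0,0],
    [0,0,0],
    [0,0,0],
    [0,0,0],
  ],
  newtons=60,
)

```text
t: 2.78
tcp_pos: [0.5495, 0.0914, 0.0276]
tool_rot: [0.983, 0.185, 0.001, 0.0]
force: [0.3, 0.2, -0.4]
finger_gap: 0.012
gripper_force: 0.0
```

```bash
python3 - <<'E'
from h import *
s=st();print(s["tool_rot"])
E
```

```text
2.78 [0.5495 0.0914 0.0276] q6 1.162 F [ 0.3  0.2 -0.4] M [-0.035  0.018  0.058] tau6 0.0 gap 1.0 grip 0.0
[0.9827 0.1852 0.0013 0.0003]
```

```bash
python3 - <<'E'
from h import *
from station import manip
a=[manip.snapshot(n)["pixels"] for n in("wrist","side")]
b=cv2.resize(a[1][150:270,190:320],(416,384),interpolation=cv2.INTER_CUBIC)
cv2.imwrite("pics/g1.png",np.hstack([cv2.resize(a[0],(384,384)),b])[:,:,::-1]);s=st()
E
```

```text
2.88 [0.549  0.0915 0.027 ] q6 1.162 F [ 0.1 -0.2  0.1] M [-0.046  0.011 -0.03 ] tau6 0.0 gap 0.1 grip 0.0
```

View pics/g1.png

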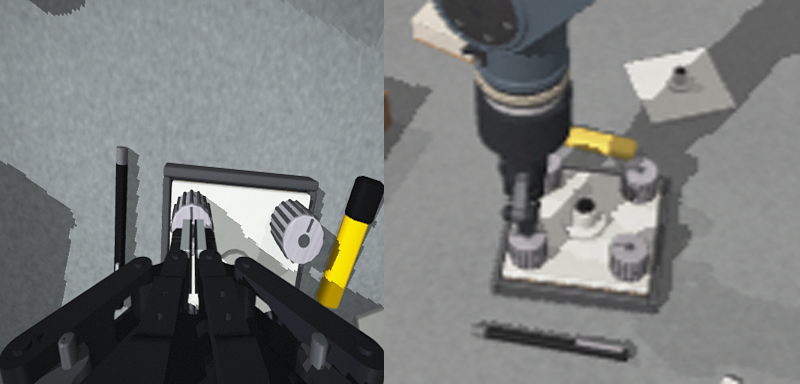

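```bash
python3 - <<'E'
from h import *
from station import manip
np.set_printoptions(suppress=True,precision=4)
for n in("side","scene","wrist"):
    d=manip.snapshot(n);pr=lambda X:((d["intrinsics"]@(d["R"]@np.array(X)+d["t"]))[:2]/(d["R"]@np.array(X)+d["t"])[2]).round(1)
    print(n,"tcp",pr([.549,.0915,.027]),"nut top",pr([.548,.0909,.057]),"nut foot",pr([.548,.0909,.025]),"+z.1",pr([.549,.0915,.1]))
    P=pts(d);m=(np.hypot(P[...,0]-.549,P[...,1]-.0915)<.035)&(P[...,2]>.03)&(P[...,2]<.11)
    q=P[m]; 
    for z in np.arange(.03,.11,.006):
        k=q[(q[:,2]>=z)&(q[:,2]<z+.006)]
        if len(k):print(round(z,3),len(k),k.min(0)[:2],k.max(0)[:2])
s=st()
E
```

```text
side tcp [233.9 228.7] nut top [234.1 222. ] nut foot [234.3 229.1] +z.1 [233.4 212.1]
0.03 12 [0.5313 0.0942] [0.5575 0.1087]
0.036 17 [0.5304 0.0887] [0.5573 0.1094]
0.042 18 [0.5312 0.0868] [0.5637 0.1095]
0.048 32 [0.5309 0.0827] [0.5646 0.1088]
0.054 40 [0.5311 0.0775] [0.562  0.1081]
0.066 10 [0.5369 0.086 ] [0.5552 0.1047]
0.072 12 [0.5359 0.0848] [0.5545 0.1056]
0.078 10 [0.5362 0.0824] [0.5541 0.1064]
0.084 4 [0.5387 0.103 ] [0.5482 0.108 ]
0.102 2 [0.5329 0.0905] [0.5355 0.0959]
0.108 2 [0.5328 0.096 ] [0.5336 0.1004]
scene tcp [298.1 210.8] nut top [299.  203.1] nut foot [298.  210.9] +z.1 [300.4 192.4]
0.03 17 [0.5517 0.0764] [0.5678 0.1087]
0.036 19 [0.5488 0.08  ] [0.569  0.1084]
0.042 17 [0.5494 0.0793] [0.5666 0.1094]
0.048 27 [0.5474 0.0775] [0.5689 0.1093]
0.054 50 [0.5409 0.0756] [0.5683 0.1088]
0.06 3 [0.5512 0.0939] [0.5658 0.105 ]
0.066 10 [0.5561 0.0832] [0.5631 0.101 ]
0.072 18 [0.5513 0.0831] [0.5653 0.1053]
0.078 16 [0.5479 0.0812] [0.5626 0.1046]
0.084 15 [0.5497 0.0819] [0.5671 0.1059]
0.09 18 [0.5524 0.0814] [0.566  0.1036]
0.096 16 [0.5412 0.0807] [0.5646 0.1061]
0.102 22 [0.5437 0.0757] [0.5667 0.1198]
0.108 15 [0.542  0.0669] [0.5712 0.1231]
wrist tcp [256.7 210.7] nut top [257.  230.7] nut foot [257.  211.3] +z.1 [256.5 270.2]
0.03 116 [0.5488 0.0788] [0.5657 0.109 ]
0.036 126 [0.5487 0.0794] [0.566  0.1088]
0.042 146 [0.5425 0.0757] [0.566  0.1091]
0.048 175 [0.5427 0.0757] [0.5659 0.109 ]
0.054 1012 [0.5371 0.0755] [0.566  0.1089]
0.066 113 [0.5501 0.0817] [0.5612 0.1049]
0.072 240 [0.5502 0.0805] [0.5618 0.1061]
0.078 286 [0.5494 0.0804] [0.5613 0.106 ]
0.084 304 [0.5499 0.0806] [0.5615 0.106 ]
0.09 293 [0.5499 0.0807] [0.5615 0.1061]
0.096 549 [0.5383 0.0855] [0.5613 0.1035]
0.102 388 [0.5471 0.0682] [0.5695 0.121 ]
0.108 412 [0.5407 0.0663] [0.5707 0.1247]
3.03 [0.5486 0.0915 0.0264] q6 1.162 F [ 0.5 -0.3  0.3] M [-0.011 -0.085 -0.018] tau6 0.0 gap -0.3 grip 0.0
```

The shut fingertips actually sit at z ≈ 0.066 m while the reported TCP z is 0.027, so the fingers closed above the nut. I'll open, go about 38 mm lower while checking force, and then close.

Call:
apply_moves(
  claw=[0.15,0.15,0.15,0.15,0.15],
  travel=[
    [0,0,0],
    [0,0,0],
    [0,0,0],
    [0,0,0.012],
    [0,0,0.024],
  ],
  turn=[
    [0,0,0],
    [0,0,0],
    [0,0,0],
    [0,0,0],
    [0,0,0],
  ],
)

```text
t: 3.45
tcp_pos: [0.5491, 0.0915, 0.0067]
tool_rot: [0.983, 0.185, 0.001, 0.0]
force: [-0.2, -0.4, -0.2]
finger_gap: 0.576
gripper_force: 0.0
```

```bash
python3 - <<'E'
from h import *
from station import manip
s=st();d=manip.snapshot("side")
for n in("side","wrist"):
    P=pts(manip.snapshot(n));m=(np.hypot(P[...,0]-.549,P[...,1]-.0915)<.055)&(P[...,2]>.015)&(P[...,2]<.13);q=P[m];q=np.c_[(q[:,:2]-[.549,.0915])@np.array([[.931,.365],[.365,-.931]]),q[:,2]]
    print(n)
    for z in np.arange(.02,.11,.006):
        k=q[(q[:,2]>=z)&(q[:,2]<z+.006)]
        if len(k):print(round(z,3),len(k),k.min(0)[:2],k.max(0)[:2])
E
```

```text
3.45 [0.5491 0.0915 0.0067] q6 1.162 F [-0.2 -0.4 -0.2] M [ 0.049 -0.039  0.03 ] tau6 0.0 gap 48.9 grip 0.0
side
0.02 245 [-0.0548 -0.0267] [0.0271 0.0526]
0.026 29 [-0.0509 -0.0144] [-0.0131  0.0424]
0.032 15 [-0.0445 -0.0143] [-0.0131  0.0404]
0.038 8 [-0.0472 -0.0307] [-0.0118  0.034 ]
0.044 10 [-0.0471 -0.0321] [0.0074 0.0349]
0.05 27 [-0.044  -0.0403] [0.0076 0.0298]
0.056 7 [-0.0096 -0.0384] [0.0039 0.0269]
0.062 6 [-0.0046 -0.0397] [ 0.0037 -0.0372]
0.086 1 [-0.0153 -0.0348] [-0.0153 -0.0348]
0.092 4 [-0.0064 -0.0538] [ 0.0017 -0.05  ]
0.098 2 [-0.0011 -0.0534] [ 0.0015 -0.0533]
0.104 12 [-0.0177 -0.0315] [ 0.0141 -0.0192]
wrist
0.02 5214 [-0.055 -0.03 ] [0.0286 0.0549]
0.026 696 [-0.0546 -0.0218] [0.0202 0.0544]
0.032 442 [-0.05   -0.0166] [0.0169 0.0328]
0.038 244 [-0.046  -0.0165] [0.0172 0.0329]
0.044 395 [-0.046  -0.0313] [0.017  0.0329]
0.05 806 [-0.0453 -0.0379] [0.017 0.038]
0.056 3231 [-0.0166 -0.0383] [0.0166 0.0383]
0.062 462 [-0.0133 -0.0382] [0.0097 0.038 ]
0.068 551 [-0.0129 -0.0383] [0.0096 0.0381]
0.074 484 [-0.0131 -0.0379] [0.0097 0.0379]
0.08 688 [-0.0126 -0.0441] [0.0107 0.0455]
0.086 898 [ 0.0035 -0.0539] [0.0123 0.0534]
0.092 2133 [-0.0146 -0.054 ] [0.0125 0.054 ]
0.098 4350 [-0.0148 -0.0546] [0.012  0.0544]
0.104 1932 [-0.0148 -0.0544] [0.0157 0.0542]
```

Call:
apply_moves(
  claw=[0.15,0.15,-1,-1,-1],
  travel=[
    [0,0,0.008],
    [0,0,0.016],
    [0,0,0.016],
    [0,0,0.016],
    [0,0,0.016],
  ],
  turn=[
    [0,0,0],
    [0,0,0],
    [0,0,0],
    [0,0,0],
    [0,0,0],
  ],
)

```text
t: 4.02
tcp_pos: [0.5476, 0.0918, -0.0062]
tool_rot: [0.983, 0.185, -0.001, -0.0]
force: [-0.0, 1.5, -1.9]
finger_gap: 0.366
gripper_force: 59.5
```

```bash
python3 - <<'E'
from h import *
st()
E
```

```text
4.02 [ 0.5476  0.0918 -0.0062] q6 1.162 F [-0.   1.5 -1.9] M [0.23  0.137 0.034] tau6 0.001 gap 31.1 grip 59.5
```

Call:
apply_moves(
  claw=[-1,-1,-1,-1,-1],
  travel=[
    [0,0,0.0003],
    [0,0,0.0006],
    [0,0,0.0009],
    [0,0,0.0012],
    [0,0,0.0012],
  ],
  turn=[
    [0,0,0.038],
    [0,0,0.076],
    [0,0,0.114],
    [0,0,0.15],
    [0,0,0.15],
  ],
)

```text
t: 4.43
tcp_pos: [0.5476, 0.0921, -0.007]
tool_rot: [0.999, -0.05, -0.001, -0.0]
force: [-1.4, 3.0, -2.6]
finger_gap: 0.365
gripper_force: 59.5
```

```bash
python3 - <<'E'
from h import *
st()
E
```

```text
4.43 [ 0.5476  0.0921 -0.007 ] q6 1.635 F [-1.4  3.  -2.6] M [0.509 0.175 0.184] tau6 0.844 gap 31.0 grip 59.5
```

Call:
apply_moves(
  claw=[0.15,0.15,0.15,0.15,0.15],
  travel=[
    [0,0,0],
    [0,0,0],
    [0,0,0],
    [0,0,-0.0512],
    [0,0,-0.0512],
  ],
  turn=[
    [0,0,0],
    [0,0,0],
    [0,0,0],
    [0,0,0],
    [0,0,0],
  ],
)

```text
t: 4.85
tcp_pos: [0.5518, 0.0912, 0.0373]
tool_rot: [0.999, -0.049, 0.003, 0.0]
force: [0.9, -0.1, 0.9]
finger_gap: 0.577
gripper_force: 0.0
```

Call:
apply_moves(
  claw=[0.15,0.15,0.15,0.15,0.15],
  travel=[
    [-0.0607,0.1471,0],
    [-0.0607,0.1471,0],
    [-0.0607,0.1471,0],
    [-0.0607,0.1471,0],
    [-0.0607,0.1471,0],
  ],
  turn=[
    [0,0,-0.15],
    [0,0,-0.15],
    [0,0,-0.15],
    [0,0,-0.15],
    [0,0,-0.15],
  ],
)

```text
t: 5.27
tcp_pos: [0.4877, -0.0236, 0.0347]
tool_rot: [0.983, 0.185, 0.0, 0.0]
force: [0.0, 0.1, -1.1]
finger_gap: 0.573
gripper_force: 0.0
```

```bash
python3 - <<'E'
from h import *
s=st();print(s["tool_rot"],to(s,N["C"],-.006))
from station import manip
d=manip.snapshot("wrist");print(nuts(d,zmin=.048,c=(.518,.035)))
E
```

```text
5.27 [ 0.4877 -0.0236  0.0347] q6 0.922 F [ 0.   0.1 -1.1] M [-0.064  0.01  -0.026] tau6 -0.779 gap 48.7 grip 0.0
[0.9827 0.1852 0.     0.0003] [ 0.0016 -0.0022  0.0509]
[[3871.        0.5482    0.0913    0.0183    0.5486    0.0896    0.0559
    97.5921   49.6652]
 [3365.        0.5746    0.0054    0.0177    0.5745    0.0055    0.0565
   264.989    62.962 ]
 [1266.        0.5184    0.0352    0.0121    0.519     0.0351    0.0514
   182.8957  140.1272]
 [2573.        0.4622    0.0651    0.0185    0.4646    0.0638    0.0562
   109.2157  207.5278]
 [2325.        0.4886   -0.0209    0.0178    0.4903   -0.0203    0.0569
   253.092   218.0417]]
```

Call:
apply_moves(
  claw=[0.15,0.15,-1,-1,-1],
  travel=[
    [0.0008,-0.001,0.03],
    [0.0008,-0.001,0.05],
    [0.0008,-0.001,0.05],
    [0.0008,-0.001,0.05],
    [0.0008,-0.001,0.05],
  ],
  turn=[
    [0,0,0],
    [0,0,0],
    [0,0,0],
    [0,0,0],
    [0,0,0],
  ],
)

```text
t: 5.73
tcp_pos: [0.4893, -0.0197, -0.0058]
tool_rot: [0.983, 0.186, -0.0, 0.0]
force: [0.5, -2.5, -9.5]
finger_gap: 0.363
gripper_force: 60.1
```

Call:
apply_moves(
  claw=[-1,-1,-1,-1,-1],
  travel=[
    [0,0,0.0003],
    [0,0,0.0006],
    [0,0,0.0009],
    [0,0,0.0012],
    [0,0,0.0012],
  ],
  turn=[
    [0,0,0.038],
    [0,0,0.076],
    [0,0,0.114],
    [0,0,0.15],
    [0,0,0.15],
  ],
)

```text
t: 6.15
tcp_pos: [0.4893, -0.02, -0.0066]
tool_rot: [0.999, -0.049, 0.0, 0.0]
force: [-0.1, -3.6, -9.4]
finger_gap: 0.364
gripper_force: 60.1
```

```bash
python3 - <<'E'
from h import *
s=st();print(s["tool_rot"])
E
```

```text
6.15 [ 0.4893 -0.02   -0.0066] q6 1.402 F [-0.1 -3.6 -9.4] M [-0.507  0.006  0.251] tau6 0.859 gap 30.9 grip 60.1
[ 0.9988 -0.0494  0.0003  0.0004]
```

Call:
apply_moves(
  claw=[0.15,0.15,0.15,0.15,0.15],
  travel=[
    [0,0,0],
    [0,0,0],
    [0,0,0],
    [0,0,-0.0512],
    [0,0,-0.0512],
  ],
  turn=[
    [0,0,0],
    [0,0,0],
    [0,0,0],
    [0,0,0],
    [0,0,0],
  ],
)

```text
t: 6.57
tcp_pos: [0.4913, -0.02, 0.0369]
tool_rot: [0.999, -0.049, 0.002, 0.0]
force: [0.4, -0.5, 0.2]
finger_gap: 0.572
gripper_force: 0.0
```

Call:
apply_moves(
  claw=[0.15,0.15,0.15,0.15,0.15],
  travel=[
    [0.1039,-0.0432,0],
    [0.1039,-0.0432,0],
    [0.1039,-0.0432,0],
    [0.1039,-0.0432,0],
    [0.1039,-0.0432,0],
  ],
  turn=[
    [0,0,-0.15],
    [0,0,-0.15],
    [0,0,-0.15],
    [0,0,-0.15],
    [0,0,-0.15],
  ],
)

```text
t: 6.98
tcp_pos: [0.5764, 0.007, 0.0351]
tool_rot: [0.982, 0.187, 0.001, 0.0]
force: [-0.6, 0.5, -0.5]
finger_gap: 0.57
gripper_force: 0.0
```

Call:
apply_moves(
  claw=[0.15,0.15,0.15,-1,-1],
  travel=[
    [0,0,0.03],
    [0,0,0.05],
    [0,0,0.05],
    [0,0,0.05],
    [0,0,0.05],
  ],
  turn=[
    [0,0,0],
    [0,0,0],
    [0,0,0],
    [0,0,0],
    [0,0,0],
  ],
)

```text
t: 7.4
tcp_pos: [0.5748, 0.0062, -0.005]
tool_rot: [0.983, 0.185, -0.0, 0.0]
force: [-1.9, -0.6, -1.2]
finger_gap: 0.367
gripper_force: 59.4
```

Call:
apply_moves(
  claw=[-1,-1],
  travel=[
    [0,0,0],
    [0,0,0],
  ],
  turn=[
    [0,0,0],
    [0,0,0],
  ],
)

```text
t: 7.57
tcp_pos: [0.5748, 0.0062, -0.0051]
tool_rot: [0.983, 0.185, -0.0, 0.0]
force: [-1.1, -1.1, -0.4]
finger_gap: 0.366
gripper_force: 59.6
```

Call:
apply_moves(
  claw=[-1,-1,-1,-1,-1],
  travel=[
    [0,0,0.0003],
    [0,0,0.0006],
    [0,0,0.0009],
    [0,0,0.0012],
    [0,0,0.0012],
  ],
  turn=[
    [0,0,0.038],
    [0,0,0.076],
    [0,0,0.114],
    [0,0,0.15],
    [0,0,0.15],
  ],
)

```text
t: 7.98
tcp_pos: [0.5748, 0.0062, -0.006]
tool_rot: [0.999, -0.05, -0.0, 0.0]
force: [-2.0, -0.9, 2.3]
finger_gap: 0.362
gripper_force: 59.6
```

```bash
python3 - <<'E'
from h import *
s=st();print(s["tool_rot"])
E
```

```text
7.98 [ 0.5748  0.0062 -0.006 ] q6 1.488 F [-2.  -0.9  2.3] M [-0.139  0.429  0.261] tau6 0.834 gap 30.8 grip 59.6
[ 0.9988 -0.0497 -0.0001  0.0002]
```

Call:
apply_moves(
  claw=[0.15,0.15,0.15,0.15,0.15],
  travel=[
    [0,0,0],
    [0,0,0],
    [0,0,0],
    [0,0,-0.0512],
    [0,0,-0.0512],
  ],
  turn=[
    [0,0,0],
    [0,0,0],
    [0,0,0],
    [0,0,0],
    [0,0,0],
  ],
)

```text
t: 8.4
tcp_pos: [0.5784, 0.006, 0.0373]
tool_rot: [0.999, -0.049, 0.003, 0.0]
force: [0.8, -0.6, 1.3]
finger_gap: 0.575
gripper_force: 0.0
```

Call:
apply_moves(
  claw=[0.15,0.15,0.15,0.15,0.15],
  travel=[
    [-0.1471,-0.0607,0],
    [-0.1471,-0.0607,0],
    [-0.1471,-0.0607,0],
    [-0.1471,-0.0607,0],
    [-0.1471,-0.0607,0],
  ],
  turn=[
    [0,0,-0.15],
    [0,0,-0.15],
    [0,0,-0.15],
    [0,0,-0.15],
    [0,0,-0.15],
  ],
)

```text
t: 8.82
tcp_pos: [0.4597, 0.0676, 0.0345]
tool_rot: [0.982, 0.187, -0.001, -0.0]
force: [0.8, -0.5, -0.1]
finger_gap: 0.575
gripper_force: 0.0
```

Call:
apply_moves(
  claw=[0.15,0.15,0.15,-1,-1],
  travel=[
    [0,0,0.03],
    [0,0,0.05],
    [0,0,0.05],
    [0,0,0.05],
    [0,0,0.05],
  ],
  turn=[
    [0,0,0],
    [0,0,0],
    [0,0,0],
    [0,0,0],
    [0,0,0],
  ],
)

```text
t: 9.23
tcp_pos: [0.4641, 0.0663, -0.0053]
tool_rot: [0.983, 0.184, 0.001, -0.0]
force: [-0.5, 3.2, 1.2]
finger_gap: 0.366
gripper_force: 59.3
```

Call:
apply_moves(
  claw=[-1,-1],
  travel=[
    [0,0,0],
    [0,0,0],
  ],
  turn=[
    [0,0,0],
    [0,0,0],
  ],
)

```text
t: 9.4
tcp_pos: [0.4642, 0.0663, -0.0051]
tool_rot: [0.983, 0.185, 0.001, 0.0]
force: [1.8, 2.8, -2.7]
finger_gap: 0.367
gripper_force: 59.5
```

Call:
apply_moves(
  claw=[-1,-1,-1,-1,-1],
  travel=[
    [0,0,0.0003],
    [0,0,0.0006],
    [0,0,0.0009],
    [0,0,0.0012],
    [0,0,0.0012],
  ],
  turn=[
    [0,0,0.038],
    [0,0,0.076],
    [0,0,0.114],
    [0,0,0.15],
    [0,0,0.15],
  ],
)

```text
t: 9.82
tcp_pos: [0.4642, 0.0657, -0.006]
tool_rot: [0.999, -0.049, 0.002, 0.0]
force: [1.4, -1.1, 0.2]
finger_gap: 0.366
gripper_force: 59.5
```

```bash
python3 - <<'E'
from h import *
s=st();print(s["tool_rot"])
E
```

```text
9.82 [ 0.4642  0.0657 -0.006 ] q6 1.573 F [ 1.4 -1.1  0.2] M [-0.238 -0.229  0.174] tau6 0.828 gap 31.1 grip 59.5
[ 0.9988 -0.0494  0.0016  0.0005]
```

Call:
apply_moves(
  claw=[0.15,0.15,0.15,0.15,0.15],
  travel=[
    [0,0,0],
    [0,0,0],
    [0,0,0],
    [0,0,-0.0512],
    [0,0,-0.0512],
  ],
  turn=[
    [0,0,0],
    [0,0,0],
    [0,0,0],
    [0,0,0],
    [0,0,0],
  ],
)

```text
t: 10.23
tcp_pos: [0.464, 0.0662, 0.036]
tool_rot: [0.999, -0.049, 0.001, 0.0]
force: [0.3, -0.1, 1.0]
finger_gap: 0.576
gripper_force: 0.0
```

Call:
apply_moves(
  claw=[0.15,0.15,0.15,0.15,0.15],
  travel=[
    [0.1028,-0.0418,0],
    [0.1028,-0.0418,0],
    [0.1028,-0.0418,0],
    [0.1028,-0.0418,0],
    [0.1028,-0.0418,0],
  ],
  turn=[
    [0,0,-0.15],
    [0,0,-0.15],
    [0,0,-0.15],
    [0,0,-0.15],
    [0,0,-0.15],
  ],
)

```text
t: 10.65
tcp_pos: [0.5485, 0.0917, 0.0343]
tool_rot: [0.982, 0.187, 0.0, 0.0]
force: [-0.6, 0.5, -0.3]
finger_gap: 0.575
gripper_force: 0.0
```

Call:
apply_moves(
  claw=[0.15,0.15,0.15,-1,-1],
  travel=[
    [0,0,0.03],
    [0,0,0.0512],
    [0,0,0.0512],
    [0,0,0.0512],
    [0,0,0.0512],
  ],
  turn=[
    [0,0,0],
    [0,0,0],
    [0,0,0],
    [0,0,0],
    [0,0,0],
  ],
)

```text
t: 11.07
tcp_pos: [0.547, 0.0916, -0.0063]
tool_rot: [0.983, 0.185, -0.001, -0.0]
force: [-1.1, 0.1, -0.5]
finger_gap: 0.365
gripper_force: 59.4
```

Call:
apply_moves(
  claw=[-1,-1],
  travel=[
    [0,0,0],
    [0,0,0],
  ],
  turn=[
    [0,0,0],
    [0,0,0],
  ],
)

```text
t: 11.23
tcp_pos: [0.547, 0.0916, -0.0063]
tool_rot: [0.983, 0.185, -0.001, -0.0]
force: [-2.3, 1.2, -2.6]
finger_gap: 0.369
gripper_force: 59.6
```

Call:
apply_moves(
  claw=[-1,-1,-1,-1,-1],
  travel=[
    [0,0,0.0003],
    [0,0,0.0006],
    [0,0,0.0009],
    [0,0,0.0012],
    [0,0,0.0012],
  ],
  turn=[
    [0,0,0.038],
    [0,0,0.076],
    [0,0,0.114],
    [0,0,0.15],
    [0,0,0.15],
  ],
)

```text
t: 11.65
tcp_pos: [0.547, 0.0922, -0.0071]
tool_rot: [0.999, -0.05, -0.001, -0.0]
force: [-2.2, 3.4, 0.4]
finger_gap: 0.364
gripper_force: 59.5
```

```bash
python3 - <<'E'
from h import *
s=st();print(s["tool_rot"])
E
```

```text
11.65 [ 0.547   0.0922 -0.0071] q6 1.635 F [-2.2  3.4  0.4] M [0.607 0.458 0.175] tau6 0.839 gap 30.9 grip 59.5
[ 0.9988 -0.0499 -0.0006 -0.0003]
```

Call:
apply_moves(
  claw=[0.15,0.15,0.15,0.15,0.15],
  travel=[
    [0,0,0],
    [0,0,0],
    [0,0,0],
    [0,0,-0.0512],
    [0,0,-0.0512],
  ],
  turn=[
    [0,0,0],
    [0,0,0],
    [0,0,0],
    [0,0,0],
    [0,0,0],
  ],
)

```text
t: 12.07
tcp_pos: [0.5515, 0.091, 0.0363]
tool_rot: [0.999, -0.049, 0.004, 0.0]
force: [0.8, -0.2, 0.3]
finger_gap: 0.574
gripper_force: 0.0
```

Call:
apply_moves(
  claw=[0.15,0.15,0.15,0.15,0.15],
  travel=[
    [-0.0607,0.1471,0],
    [-0.0607,0.1471,0],
    [-0.0607,0.1471,0],
    [-0.0607,0.1471,0],
    [-0.0607,0.1471,0],
  ],
  turn=[
    [0,0,-0.15],
    [0,0,-0.15],
    [0,0,-0.15],
    [0,0,-0.15],
    [0,0,-0.15],
  ],
)

```text
t: 12.48
tcp_pos: [0.4872, -0.0237, 0.0337]
tool_rot: [0.983, 0.185, 0.0, 0.0]
force: [0.1, 0.8, -0.0]
finger_gap: 0.574
gripper_force: 0.0
```

Call:
apply_moves(
  claw=[0.15,0.15,0.15,-1,-1],
  travel=[
    [0,0,0.03],
    [0,0,0.05],
    [0,0,0.05],
    [0,0,0.05],
    [0,0,0.05],
  ],
  turn=[
    [0,0,0],
    [0,0,0],
    [0,0,0],
    [0,0,0],
    [0,0,0],
  ],
)

```text
t: 12.9
tcp_pos: [0.4886, -0.0203, -0.0062]
tool_rot: [0.983, 0.185, 0.0, -0.0]
force: [0.2, 1.6, -0.7]
finger_gap: 0.364
gripper_force: 59.3
```

Call:
apply_moves(
  claw=[-1,-1],
  travel=[
    [0,0,0],
    [0,0,0],
  ],
  turn=[
    [0,0,0],
    [0,0,0],
  ],
)

```text
t: 13.07
tcp_pos: [0.4886, -0.0204, -0.0061]
tool_rot: [0.983, 0.185, 0.001, 0.0]
force: [1.1, 2.7, -0.5]
finger_gap: 0.369
gripper_force: 59.5
```

Call:
apply_moves(
  claw=[-1,-1,-1,-1,-1],
  travel=[
    [0,0,0.0003],
    [0,0,0.0006],
    [0,0,0.0009],
    [0,0,0.0012],
    [0,0,0.0012],
  ],
  turn=[
    [0,0,0.038],
    [0,0,0.076],
    [0,0,0.114],
    [0,0,0.15],
    [0,0,0.15],
  ],
)

```text
t: 13.48
tcp_pos: [0.4885, -0.0204, -0.007]
tool_rot: [0.999, -0.05, 0.001, 0.0]
force: [0.7, 4.2, 2.0]
finger_gap: 0.369
gripper_force: 59.4
```

```bash
python3 - <<'E'
from h import *
s=st();print(s["tool_rot"])
E
```

```text
13.48 [ 0.4885 -0.0204 -0.007 ] q6 1.399 F [0.7 4.2 2. ] M [ 0.76  -0.103  0.224] tau6 0.834 gap 31.3 grip 59.4
[ 0.9988 -0.0496  0.0007  0.    ]
```

Call:
apply_moves(
  claw=[0.15,0.15,0.15,0.15,0.15],
  travel=[
    [0,0,0],
    [0,0,0],
    [0,0,0],
    [0,0,-0.0512],
    [0,0,-0.0512],
  ],
  turn=[
    [0,0,0],
    [0,0,0],
    [0,0,0],
    [0,0,0],
    [0,0,0],
  ],
)

```text
t: 13.9
tcp_pos: [0.49, -0.0217, 0.0353]
tool_rot: [0.999, -0.049, 0.002, 0.001]
force: [0.3, -0.3, 0.9]
finger_gap: 0.574
gripper_force: 0.0
```

Call:
apply_moves(
  claw=[0.15,0.15,0.15,0.15,0.15],
  travel=[
    [0.1039,-0.0432,0],
    [0.1039,-0.0432,0],
    [0.1039,-0.0432,0],
    [0.1039,-0.0432,0],
    [0.1039,-0.0432,0],
  ],
  turn=[
    [0,0,-0.15],
    [0,0,-0.15],
    [0,0,-0.15],
    [0,0,-0.15],
    [0,0,-0.15],
  ],
)

```text
t: 14.32
tcp_pos: [0.5753, 0.0052, 0.0335]
tool_rot: [0.982, 0.187, 0.001, 0.0]
force: [-0.8, 0.9, -0.4]
finger_gap: 0.575
gripper_force: 0.0
```

Call:
apply_moves(
  claw=[0.15,0.15,0.15,-1,-1],
  travel=[
    [0,0,0.03],
    [0,0,0.051],
    [0,0,0.051],
    [0,0,0.051],
    [0,0,0.051],
  ],
  turn=[
    [0,0,0],
    [0,0,0],
    [0,0,0],
    [0,0,0],
    [0,0,0],
  ],
)

```text
t: 14.73
tcp_pos: [0.5733, 0.0055, -0.007]
tool_rot: [0.983, 0.185, -0.001, -0.0]
force: [-1.8, 0.0, -1.2]
finger_gap: 0.363
gripper_force: 59.4
```

Call:
apply_moves(
  claw=[-1,-1],
  travel=[
    [0,0,0],
    [0,0,0],
  ],
  turn=[
    [0,0,0],
    [0,0,0],
  ],
)

```text
t: 14.9
tcp_pos: [0.5734, 0.0055, -0.007]
tool_rot: [0.983, 0.185, -0.0, -0.0]
force: [-2.1, 1.0, -0.8]
finger_gap: 0.367
gripper_force: 59.6
```

Call:
apply_moves(
  claw=[-1,-1,-1,-1,-1],
  travel=[
    [0,0,0.0003],
    [0,0,0.0006],
    [0,0,0.0009],
    [0,0,0.0012],
    [0,0,0.0012],
  ],
  turn=[
    [0,0,0.038],
    [0,0,0.076],
    [0,0,0.114],
    [0,0,0.15],
    [0,0,0.15],
  ],
)

```text
t: 15.32
tcp_pos: [0.5732, 0.0061, -0.0079]
tool_rot: [0.999, -0.05, -0.001, -0.0]
force: [-2.1, 2.9, 1.0]
finger_gap: 0.364
gripper_force: 59.5
```

```bash
python3 - <<'E'
from h import *
s=st();print(s["tool_rot"])
E
```

```text
15.32 [ 0.5732  0.0061 -0.0079] q6 1.485 F [-2.1  2.9  1. ] M [0.503 0.434 0.19 ] tau6 0.841 gap 31.0 grip 59.5
[ 0.9988 -0.0498 -0.0006 -0.0003]
```

Call:
apply_moves(
  claw=[0.15,0.15,0.15,0.15,0.15],
  travel=[
    [0,0,0],
    [0,0,0],
    [0,0,0],
    [0,0,-0.0512],
    [0,0,-0.0512],
  ],
  turn=[
    [0,0,0],
    [0,0,0],
    [0,0,0],
    [0,0,0],
    [0,0,0],
  ],
)

```text
t: 15.73
tcp_pos: [0.5778, 0.0044, 0.0357]
tool_rot: [0.999, -0.049, 0.004, 0.001]
force: [1.6, -0.7, 0.6]
finger_gap: 0.579
gripper_force: 0.0
```

Call:
apply_moves(
  claw=[0.15,0.15,0.15,0.15,0.15],
  travel=[
    [-0.1485,-0.0607,0],
    [-0.1485,-0.0607,0],
    [-0.1485,-0.0607,0],
    [-0.1485,-0.0607,0],
    [-0.1485,-0.0607,0],
  ],
  turn=[
    [0,0,-0.15],
    [0,0,-0.15],
    [0,0,-0.15],
    [0,0,-0.15],
    [0,0,-0.15],
  ],
)

```text
t: 16.15
tcp_pos: [0.4578, 0.0664, 0.0329]
tool_rot: [0.982, 0.187, -0.001, -0.0]
force: [1.4, 0.4, 0.9]
finger_gap: 0.575
gripper_force: 0.0
```

Call:
apply_moves(
  claw=[0.15,0.15,0.15,-1,-1],
  travel=[
    [0,0,0.03],
    [0,0,0.05],
    [0,0,0.05],
    [0,0,0.05],
    [0,0,0.05],
  ],
  turn=[
    [0,0,0],
    [0,0,0],
    [0,0,0],
    [0,0,0],
    [0,0,0],
  ],
)

```text
t: 16.57
tcp_pos: [0.4621, 0.0655, -0.0069]
tool_rot: [0.983, 0.184, 0.001, -0.0]
force: [-0.1, 3.5, 1.3]
finger_gap: 0.368
gripper_force: 59.2
```

Call:
apply_moves(
  claw=[-1,-1],
  travel=[
    [0,0,0],
    [0,0,0],
  ],
  turn=[
    [0,0,0],
    [0,0,0],
  ],
)

```text
t: 16.73
tcp_pos: [0.4621, 0.0654, -0.0068]
tool_rot: [0.983, 0.185, 0.001, 0.0]
force: [1.6, 5.0, -0.9]
finger_gap: 0.369
gripper_force: 59.5
```

Call:
apply_moves(
  claw=[-1,-1,-1,-1,-1],
  travel=[
    [0,0,0.0003],
    [0,0,0.0006],
    [0,0,0.0009],
    [0,0,0.0012],
    [0,0,0.0012],
  ],
  turn=[
    [0,0,0.038],
    [0,0,0.076],
    [0,0,0.114],
    [0,0,0.15],
    [0,0,0.15],
  ],
)

```text
t: 17.15
tcp_pos: [0.462, 0.0656, -0.0077]
tool_rot: [0.999, -0.051, 0.001, -0.0]
force: [0.7, 5.7, 1.6]
finger_gap: 0.366
gripper_force: 59.4
```

```bash
python3 - <<'E'
from h import *
s=st();print(s["tool_rot"])
E
```

```text
17.15 [ 0.462   0.0656 -0.0077] q6 1.573 F [0.7 5.7 1.6] M [ 0.777 -0.11   0.157] tau6 0.769 gap 31.1 grip 59.4
[ 0.9987 -0.0508  0.0015 -0.0001]
```

Call:
apply_moves(
  claw=[0.15,0.15,0.15,0.15,0.15],
  travel=[
    [0,0,0],
    [0,0,0],
    [0,0,0],
    [0,0,-0.0512],
    [0,0,-0.0512],
  ],
  turn=[
    [0,0,0],
    [0,0,0],
    [0,0,0],
    [0,0,0],
    [0,0,0],
  ],
)

```text
t: 17.57
tcp_pos: [0.4624, 0.065, 0.0345]
tool_rot: [0.999, -0.049, 0.002, 0.0]
force: [-0.6, -0.6, 0.2]
finger_gap: 0.571
gripper_force: 0.0
```

Call:
apply_moves(
  claw=[0.15,0.15,0.15,0.15,0.15],
  travel=[
    [0.1045,-0.0425,0],
    [0.1045,-0.0425,0],
    [0.1045,-0.0425,0],
    [0.1045,-0.0425,0],
    [0.1045,-0.0425,0],
  ],
  turn=[
    [0,0,-0.15],
    [0,0,-0.15],
    [0,0,-0.15],
    [0,0,-0.15],
    [0,0,-0.15],
  ],
)

```text
t: 17.98
tcp_pos: [0.5484, 0.0908, 0.0328]
tool_rot: [0.983, 0.186, 0.001, 0.0]
force: [-0.3, -0.1, -0.3]
finger_gap: 0.573
gripper_force: 0.0
```

Call:
apply_moves(
  claw=[0.15,0.15,0.15,-1,-1],
  travel=[
    [0,0,0.03],
    [0,0,0.05],
    [0,0,0.05],
    [0,0,0.05],
    [0,0,0.05],
  ],
  turn=[
    [0,0,0],
    [0,0,0],
    [0,0,0],
    [0,0,0],
    [0,0,0],
  ],
)

```text
t: 18.4
tcp_pos: [0.5463, 0.0912, -0.007]
tool_rot: [0.983, 0.184, -0.001, -0.001]
force: [-1.0, 1.1, -1.0]
finger_gap: 0.365
gripper_force: 59.3
```

Call:
apply_moves(
  claw=[-1,-1],
  travel=[
    [0,0,0],
    [0,0,0],
  ],
  turn=[
    [0,0,0],
    [0,0,0],
  ],
)

```text
t: 18.57
tcp_pos: [0.5463, 0.0912, -0.007]
tool_rot: [0.983, 0.185, -0.0, -0.0]
force: [-1.7, 1.8, -0.7]
finger_gap: 0.364
gripper_force: 59.5
```

```bash
python3 - <<'E'
from h import *
s=st()
E
```

```text
18.57 [ 0.5463  0.0912 -0.007 ] q6 1.162 F [-1.7  1.8 -0.7] M [ 0.24   0.398 -0.005] tau6 0.011 gap 30.9 grip 59.5
```

Call:
apply_moves(
  claw=[-1,-1,-1,-1],
  travel=[
    [0,0,0.0001],
    [0,0,0.0002],
    [0,0,0.0003],
    [0,0,0.0003],
  ],
  turn=[
    [0,0,0.011],
    [0,0,0.022],
    [0,0,0.033],
    [0,0,0.033],
  ],
)

```text
t: 18.9
tcp_pos: [0.5463, 0.0914, -0.0072]
tool_rot: [0.991, 0.134, -0.001, -0.0]
force: [-2.8, 2.5, 1.5]
finger_gap: 0.368
gripper_force: 59.5
```

```bash
cat > m.py <<'E'
from h import *
s=st()
from station import manip
M=[s["ft_torque"][2]]
for i in range(3):
    manip.snapshot("side");M.append(manip.sense()["ft_torque"][2])
print("Mz",np.round(M,3),"mean",np.mean(M).round(3))
E
python3 m.py
```

```text
18.9 [ 0.5463  0.0914 -0.0072] q6 1.265 F [-2.8  2.5  1.5] M [0.428 0.466 0.244] tau6 0.435 gap 31.2 grip 59.5
Mz [0.244 0.196 0.208 0.24 ] mean 0.222
```

Call:
apply_moves(
  claw=[-1,-1,-1],
  travel=[
    [0,0,0.0001],
    [0,0,0.0002],
    [0,0,0.0002],
  ],
  turn=[
    [0,0,0.011],
    [0,0,0.022],
    [0,0,0.022],
  ],
)

```text
t: 19.3
tcp_pos: [0.5463, 0.0915, -0.0075]
tool_rot: [0.995, 0.1, -0.001, -0.0]
force: [-3.9, 4.6, 4.0]
finger_gap: 0.368
gripper_force: 59.6
```

```bash
python3 m.py
```

```text
19.3 [ 0.5463  0.0915 -0.0075] q6 1.334 F [-3.9  4.6  4. ] M [0.649 0.675 0.271] tau6 0.415 gap 31.3 grip 59.6
Mz [0.271 0.223 0.243 0.238] mean 0.243
```

Call:
apply_moves(
  claw=[-1,-1,-1],
  travel=[
    [0,0,0.0001],
    [0,0,0.0001],
    [0,0,0.0001],
  ],
  turn=[
    [0,0,0.011],
    [0,0,0.022],
    [0,0,0.022],
  ],
)

```text
t: 19.7
tcp_pos: [0.5463, 0.0916, -0.0076]
tool_rot: [0.998, 0.065, -0.001, -0.0]
force: [-3.8, 4.9, 4.6]
finger_gap: 0.373
gripper_force: 59.7
```

```bash
python3 m.py
```

```text
19.7 [ 0.5463  0.0916 -0.0076] q6 1.403 F [-3.8  4.9  4.6] M [0.718 0.614 0.251] tau6 0.42 gap 31.7 grip 59.7
Mz [0.251 0.239 0.243 0.244] mean 0.244
```

Call:
apply_moves(
  claw=[-1,-1,-1],
  travel=[
    [0,0,0.0001],
    [0,0,0.0002],
    [0,0,0.0002],
  ],
  turn=[
    [0,0,0.011],
    [0,0,0.022],
    [0,0,0.022],
  ],
)

```text
t: 20.1
tcp_pos: [0.5462, 0.0918, -0.0077]
tool_rot: [1.0, 0.031, -0.001, -0.0]
force: [-3.8, 6.2, 5.4]
finger_gap: 0.366
gripper_force: 59.7
```

```bash
python3 m.py
```

```text
20.1 [ 0.5462  0.0918 -0.0077] q6 1.473 F [-3.8  6.2  5.4] M [0.86  0.666 0.228] tau6 0.423 gap 31.1 grip 59.7
Mz [0.228 0.306 0.205 0.209] mean 0.237
```

Call:
apply_moves(
  claw=[-1,-1,-1],
  travel=[
    [0,0,0.0001],
    [0,0,0.0002],
    [0,0,0.0002],
  ],
  turn=[
    [0,0,0.011],
    [0,0,0.022],
    [0,0,0.022],
  ],
)

```text
t: 20.5
tcp_pos: [0.5462, 0.0919, -0.0079]
tool_rot: [1.0, -0.004, -0.001, -0.001]
force: [-3.3, 5.9, 4.2]
finger_gap: 0.367
gripper_force: 59.8
```

```bash
python3 m.py
```

```text
20.5 [ 0.5462  0.0919 -0.0079] q6 1.542 F [-3.3  5.9  4.2] M [0.926 0.668 0.322] tau6 0.425 gap 31.2 grip 59.8
Mz [0.322 0.191 0.239 0.278] mean 0.258
```

Call:
apply_moves(
  claw=[-1,-1,-1],
  travel=[
    [0,0,0.0001],
    [0,0,0.0001],
    [0,0,0.0001],
  ],
  turn=[
    [0,0,0.011],
    [0,0,0.022],
    [0,0,0.022],
  ],
)

```text
t: 20.9
tcp_pos: [0.5463, 0.0921, -0.0079]
tool_rot: [0.999, -0.039, -0.001, -0.001]
force: [-3.8, 7.4, 4.8]
finger_gap: 0.362
gripper_force: 59.8
```

```bash
python3 m.py
```

```text
20.9 [ 0.5463  0.0921 -0.0079] q6 1.611 F [-3.8  7.4  4.8] M [1.041 0.672 0.26 ] tau6 0.414 gap 30.8 grip 59.8
Mz [0.26  0.268 0.233 0.212] mean 0.243
```

Call:
apply_moves(
  claw=[-1,-1,-1],
  travel=[
    [0,0,0.0001],
    [0,0,0.0002],
    [0,0,0.0002],
  ],
  turn=[
    [0,0,0.011],
    [0,0,0.022],
    [0,0,0.022],
  ],
)

```text
t: 21.3
tcp_pos: [0.5463, 0.0922, -0.0081]
tool_rot: [0.997, -0.073, -0.001, -0.001]
force: [-3.8, 7.7, 5.8]
finger_gap: 0.366
gripper_force: 59.8
```

```bash
python3 m.py
```

```text
21.3 [ 0.5463  0.0922 -0.0081] q6 1.68 F [-3.8  7.7  5.8] M [1.119 0.652 0.212] tau6 0.411 gap 31.1 grip 59.8
Mz [0.212 0.218 0.205 0.233] mean 0.217
```

Call:
apply_moves(
  claw=[-1,-1,-1],
  travel=[
    [0,0,0.0001],
    [0,0,0.0002],
    [0,0,0.0002],
  ],
  turn=[
    [0,0,0.011],
    [0,0,0.022],
    [0,0,0.022],
  ],
)

```text
t: 21.7
tcp_pos: [0.5463, 0.0924, -0.0082]
tool_rot: [0.994, -0.108, -0.001, -0.001]
force: [-4.4, 7.7, 5.1]
finger_gap: 0.364
gripper_force: 59.8
```

```bash
python3 m.py
```

```text
21.7 [ 0.5463  0.0924 -0.0082] q6 1.749 F [-4.4  7.7  5.1] M [1.233 0.688 0.184] tau6 0.414 gap 31.0 grip 59.8
Mz [0.184 0.219 0.257 0.197] mean 0.214
```

Call:
apply_moves(
  claw=[-1,-1,-1],
  travel=[
    [0,0,0.0001],
    [0,0,0.0002],
    [0,0,0.0002],
  ],
  turn=[
    [0,0,0.011],
    [0,0,0.022],
    [0,0,0.022],
  ],
)

```text
t: 22.1
tcp_pos: [0.5464, 0.0925, -0.0082]
tool_rot: [0.99, -0.141, -0.001, -0.001]
force: [-4.0, 8.0, 5.7]
finger_gap: 0.367
gripper_force: 60.0
```

```bash
python3 m.py; python3 - <<'E'
from h import *
from station import manip
for n in("wrist","scene"):
    P=pts(manip.snapshot(n))
    for k,(x,y) in N.items():
        m=(np.hypot(P[...,0]-x,P[...,1]-y)<.014)&(P[...,2]>.045)&(P[...,2]<.062)
        print(n,k,m.sum(),np.median(P[m][:,2]).round(4) if m.any() else 0)
E
```

```text
22.1 [ 0.5464  0.0925 -0.0082] q6 1.817 F [-4.   8.   5.7] M [1.307 0.701 0.484] tau6 0.694 gap 31.2 grip 60.0
Mz [0.484 0.529 0.521 0.444] mean 0.495
wrist A 2439 0.0546
wrist B 3408 0.0552
wrist C 1119 0.0561
wrist D 0 0
scene A 58 0.0535
scene B 60 0.054
scene C 48 0.0552
scene D 0 0
```

Nut A is on its stop at about 0.5 N·m, which is inside the snug range. Next is nut C, diagonally opposite.

Call:
apply_moves(
  claw=[0.15,0.15,0.15,0.15,0.15],
  travel=[
    [0,0,0],
    [0,0,0],
    [0,0,0],
    [0,0,-0.0512],
    [0,0,-0.0512],
  ],
  turn=[
    [0,0,0],
    [0,0,0],
    [0,0,0],
    [0,0,0],
    [0,0,0],
  ],
)

```text
t: 22.77
tcp_pos: [0.5509, 0.0903, 0.0348]
tool_rot: [0.99, -0.142, 0.004, -0.0]
force: [0.9, -0.8, 0.4]
finger_gap: 0.576
gripper_force: 0.0
```

Call:
apply_moves(
  claw=[0.15,0.15,0.15,0.15,0.15],
  travel=[
    [-0.0315,0.1567,0],
    [-0.0315,0.1567,0],
    [-0.0315,0.1567,0],
    [-0.0315,0.1567,0],
    [-0.0315,0.1567,0],
  ],
  turn=[
    [0,0,-0.195],
    [0,0,-0.195],
    [0,0,-0.195],
    [0,0,-0.195],
    [0,0,-0.195],
  ],
)

```text
t: 23.18
tcp_pos: [0.4871, -0.0257, 0.0324]
tool_rot: [0.988, 0.153, 0.0, 0.001]
force: [0.4, 0.4, -0.3]
finger_gap: 0.576
gripper_force: 0.0
```

Call:
apply_moves(
  claw=[0.15,0.15,0.15,-1,-1],
  travel=[
    [0,0,0.03],
    [0,0,0.0503],
    [0,0,0.0503],
    [0,0,0.0503],
    [0,0,0.0503],
  ],
  turn=[
    [0,0,0],
    [0,0,0],
    [0,0,0],
    [0,0,0],
    [0,0,0],
  ],
)

```text
t: 23.6
tcp_pos: [0.4873, -0.021, -0.0076]
tool_rot: [0.988, 0.151, -0.0, -0.001]
force: [-0.6, 6.0, 2.2]
finger_gap: 0.366
gripper_force: 59.1
```

Call:
apply_moves(
  claw=[-1,-1],
  travel=[
    [0,0,0],
    [0,0,0],
  ],
  turn=[
    [0,0,0],
    [0,0,0],
  ],
)

```text
t: 23.77
tcp_pos: [0.4872, -0.021, -0.0073]
tool_rot: [0.988, 0.152, -0.0, -0.001]
force: [-0.8, 5.5, -1.6]
finger_gap: 0.366
gripper_force: 59.4
```

```bash
python3 - <<'E'
from h import *
s=st()
E
```

```text
23.77 [ 0.4872 -0.021  -0.0073] q6 0.989 F [-0.8  5.5 -1.6] M [ 0.895  0.052 -0.077] tau6 -0.054 gap 31.2 grip 59.4
```

Call:
apply_moves(
  claw=[-1,-1,-1,-1],
  travel=[
    [0,0,0.0001],
    [0,0,0.0002],
    [0,0,0.0002],
    [0,0,0.0002],
  ],
  turn=[
    [0,0,0.011],
    [0,0,0.022],
    [0,0,0.033],
    [0,0,0.033],
  ],
)

```text
t: 24.1
tcp_pos: [0.4871, -0.0209, -0.0074]
tool_rot: [0.995, 0.101, -0.0, -0.001]
force: [0.5, 6.4, 0.1]
finger_gap: 0.365
gripper_force: 59.4
```

```bash
python3 m.py
```

```text
24.1 [ 0.4871 -0.0209 -0.0074] q6 1.093 F [0.5 6.4 0.1] M [0.978 0.11  0.198] tau6 0.418 gap 31.1 grip 59.4
Mz [0.198 0.271 0.284 0.236] mean 0.247
```

Call:
apply_moves(
  claw=[-1,-1,-1],
  travel=[
    [0,0,0.0001],
    [0,0,0.0002],
    [0,0,0.0002],
  ],
  turn=[
    [0,0,0.011],
    [0,0,0.022],
    [0,0,0.022],
  ],
)

```text
t: 24.5
tcp_pos: [0.4871, -0.0208, -0.0076]
tool_rot: [0.998, 0.067, -0.0, -0.001]
force: [0.3, 7.3, -0.7]
finger_gap: 0.367
gripper_force: 59.4
```

```bash
python3 m.py
```

```text
24.5 [ 0.4871 -0.0208 -0.0076] q6 1.162 F [ 0.3  7.3 -0.7] M [1.029 0.131 0.183] tau6 0.42 gap 31.2 grip 59.4
Mz [0.183 0.282 0.254 0.214] mean 0.233
```

Call:
apply_moves(
  claw=[-1,-1,-1],
  travel=[
    [0,0,0.0001],
    [0,0,0.0002],
    [0,0,0.0002],
  ],
  turn=[
    [0,0,0.011],
    [0,0,0.022],
    [0,0,0.022],
  ],
)

```text
t: 24.9
tcp_pos: [0.4871, -0.0207, -0.0077]
tool_rot: [0.999, 0.032, -0.001, -0.001]
force: [-1.1, 7.2, 0.6]
finger_gap: 0.367
gripper_force: 59.4
```

```bash
python3 m.py
```

```text
24.9 [ 0.4871 -0.0207 -0.0077] q6 1.231 F [-1.1  7.2  0.6] M [1.066 0.098 0.212] tau6 0.419 gap 31.2 grip 59.4
Mz [0.212 0.243 0.243 0.23 ] mean 0.232
```

Call:
apply_moves(
  claw=[-1,-1,-1],
  travel=[
    [0,0,0.0001],
    [0,0,0.0002],
    [0,0,0.0002],
  ],
  turn=[
    [0,0,0.011],
    [0,0,0.022],
    [0,0,0.022],
  ],
)

```text
t: 25.3
tcp_pos: [0.4871, -0.0206, -0.0078]
tool_rot: [1.0, -0.002, -0.001, -0.001]
force: [-0.0, 7.6, 0.6]
finger_gap: 0.367
gripper_force: 59.4
```

```bash
python3 m.py
```

```text
25.3 [ 0.4871 -0.0206 -0.0078] q6 1.301 F [-0.   7.6  0.6] M [1.139 0.087 0.23 ] tau6 0.413 gap 31.2 grip 59.4
Mz [0.23  0.247 0.235 0.3  ] mean 0.253
```

Call:
apply_moves(
  claw=[-1,-1,-1],
  travel=[
    [0,0,0.0001],
    [0,0,0.0002],
    [0,0,0.0002],
  ],
  turn=[
    [0,0,0.011],
    [0,0,0.022],
    [0,0,0.022],
  ],
)

```text
t: 25.7
tcp_pos: [0.487, -0.0205, -0.008]
tool_rot: [0.999, -0.037, -0.001, -0.001]
force: [-0.7, 8.7, 0.8]
finger_gap: 0.367
gripper_force: 59.4
```

```bash
python3 m.py
```

```text
25.7 [ 0.487  -0.0205 -0.008 ] q6 1.37 F [-0.7  8.7  0.8] M [1.262 0.058 0.259] tau6 0.426 gap 31.2 grip 59.4
Mz [0.259 0.255 0.244 0.287] mean 0.261
```

Call:
apply_moves(
  claw=[-1,-1,-1],
  travel=[
    [0,0,0.0001],
    [0,0,0.0002],
    [0,0,0.0002],
  ],
  turn=[
    [0,0,0.011],
    [0,0,0.022],
    [0,0,0.022],
  ],
)

```text
t: 26.1
tcp_pos: [0.4871, -0.0204, -0.0081]
tool_rot: [0.997, -0.071, -0.001, -0.001]
force: [-1.1, 9.3, 0.9]
finger_gap: 0.368
gripper_force: 59.4
```

```bash
python3 m.py
```

```text
26.1 [ 0.4871 -0.0204 -0.0081] q6 1.439 F [-1.1  9.3  0.9] M [1.328 0.035 0.237] tau6 0.429 gap 31.2 grip 59.4
Mz [0.237 0.241 0.225 0.276] mean 0.245
```

Call:
apply_moves(
  claw=[-1,-1,-1],
  travel=[
    [0,0,0.0001],
    [0,0,0.0002],
    [0,0,0.0002],
  ],
  turn=[
    [0,0,0.011],
    [0,0,0.022],
    [0,0,0.022],
  ],
)

```text
t: 26.5
tcp_pos: [0.4871, -0.0203, -0.0082]
tool_rot: [0.994, -0.106, -0.001, -0.001]
force: [-0.1, 8.7, 1.2]
finger_gap: 0.368
gripper_force: 59.4
```

```bash
python3 m.py
```

```text
26.5 [ 0.4871 -0.0203 -0.0082] q6 1.508 F [-0.1  8.7  1.2] M [1.41  0.033 0.211] tau6 0.413 gap 31.3 grip 59.4
Mz [0.211 0.213 0.29  0.215] mean 0.232
```

Call:
apply_moves(
  claw=[-1,-1,-1],
  travel=[
    [0,0,0.0001],
    [0,0,0.0002],
    [0,0,0.0002],
  ],
  turn=[
    [0,0,0.011],
    [0,0,0.022],
    [0,0,0.022],
  ],
)

```text
t: 26.9
tcp_pos: [0.4871, -0.0202, -0.0084]
tool_rot: [0.99, -0.14, -0.001, -0.001]
force: [-0.3, 9.5, 1.7]
finger_gap: 0.367
gripper_force: 59.5
```

```bash
python3 m.py
```

```text
26.9 [ 0.4871 -0.0202 -0.0084] q6 1.577 F [-0.3  9.5  1.7] M [1.536 0.07  0.263] tau6 0.441 gap 31.2 grip 59.5
Mz [0.263 0.251 0.254 0.289] mean 0.264
```

Call:
apply_moves(
  claw=[-1,-1,-1],
  travel=[
    [0,0,0],
    [0,0,0.0001],
    [0,0,0.0001],
  ],
  turn=[
    [0,0,0.008],
    [0,0,0.016],
    [0,0,0.016],
  ],
)

```text
t: 27.3
tcp_pos: [0.4871, -0.0201, -0.0084]
tool_rot: [0.986, -0.165, -0.001, -0.001]
force: [-0.3, 9.8, 1.1]
finger_gap: 0.371
gripper_force: 59.5
```

```bash
python3 m.py
```

```text
27.3 [ 0.4871 -0.0201 -0.0084] q6 1.627 F [-0.3  9.8  1.1] M [1.613 0.017 0.235] tau6 0.373 gap 31.5 grip 59.5
Mz [0.235 0.244 0.243 0.239] mean 0.24
```

Call:
apply_moves(
  claw=[-1,-1,-1],
  travel=[
    [0,0,0.0001],
    [0,0,0.0001],
    [0,0,0.0001],
  ],
  turn=[
    [0,0,0.01],
    [0,0,0.02],
    [0,0,0.02],
  ],
)

```text
t: 27.7
tcp_pos: [0.4871, -0.02, -0.0085]
tool_rot: [0.981, -0.195, -0.001, -0.001]
force: [0.3, 10.8, 1.7]
finger_gap: 0.367
gripper_force: 59.6
```

```bash
python3 m.py
```

```text
27.7 [ 0.4871 -0.02   -0.0085] q6 1.689 F [ 0.3 10.8  1.7] M [1.631 0.011 0.511] tau6 0.624 gap 31.2 grip 59.6
Mz [0.511 0.444 0.474 0.474] mean 0.476
```

Nut C is on its stop at about 0.48 N·m. Now nut B.

Call:
apply_moves(
  claw=[0.15,0.15,0.15,0.15,0.15],
  travel=[
    [0,0,0],
    [0,0,0],
    [0,0,0],
    [0,0,-0.0512],
    [0,0,-0.0512],
  ],
  turn=[
    [0,0,0],
    [0,0,0],
    [0,0,0],
    [0,0,0],
    [0,0,0],
  ],
)

```text
t: 28.27
tcp_pos: [0.4905, -0.0233, 0.0339]
tool_rot: [0.981, -0.196, 0.003, 0.0]
force: [0.6, -0.1, 0.6]
finger_gap: 0.576
gripper_force: 0.0
```

Call:
apply_moves(
  claw=[0.15,0.15,0.15,0.15,0.15],
  travel=[
    [0.0887,-0.071,0],
    [0.0887,-0.071,0],
    [0.0887,-0.071,0],
    [0.0887,-0.071,0],
    [0.0887,-0.071,0],
  ],
  turn=[
    [0,0,-0.195],
    [0,0,-0.195],
    [0,0,-0.195],
    [0,0,-0.195],
    [0,0,-0.195],
  ],
)

```text
t: 28.68
tcp_pos: [0.5772, 0.0026, 0.0321]
tool_rot: [0.994, 0.112, 0.002, 0.001]
force: [-0.6, 0.1, 0.7]
finger_gap: 0.572
gripper_force: 0.0
```

Call:
apply_moves(
  claw=[0.15,0.15,0.15,-1,-1],
  travel=[
    [0,0,0.03],
    [0,0,0.0505],
    [0,0,0.0505],
    [0,0,0.0505],
    [0,0,0.0505],
  ],
  turn=[
    [0,0,0],
    [0,0,0],
    [0,0,0],
    [0,0,0],
    [0,0,0],
  ],
)

```text
t: 29.1
tcp_pos: [0.574, 0.0056, -0.0082]
tool_rot: [0.994, 0.107, -0.001, -0.002]
force: [-3.2, 8.2, 1.9]
finger_gap: 0.364
gripper_force: 59.2
```

Call:
apply_moves(
  claw=[-1,-1],
  travel=[
    [0,0,0],
    [0,0,0],
  ],
  turn=[
    [0,0,0],
    [0,0,0],
  ],
)

```text
t: 29.27
tcp_pos: [0.5739, 0.0055, -0.008]
tool_rot: [0.994, 0.108, -0.001, -0.002]
force: [-1.0, 8.7, -0.7]
finger_gap: 0.371
gripper_force: 59.3
```

```bash
python3 - <<'E'
from h import *
s=st()
E
```

```text
29.27 [ 0.5739  0.0055 -0.008 ] q6 1.163 F [-1.   8.7 -0.7] M [ 1.396  0.219 -0.049] tau6 -0.03 gap 31.6 grip 59.3
```

Call:
apply_moves(
  claw=[-1,-1,-1,-1],
  travel=[
    [0,0,0.0001],
    [0,0,0.0002],
    [0,0,0.0002],
    [0,0,0.0002],
  ],
  turn=[
    [0,0,0.011],
    [0,0,0.022],
    [0,0,0.033],
    [0,0,0.033],
  ],
)

```text
t: 29.6
tcp_pos: [0.5739, 0.0055, -0.0082]
tool_rot: [0.998, 0.057, -0.001, -0.002]
force: [-0.3, 9.3, -0.3]
finger_gap: 0.366
gripper_force: 59.3
```

```bash
python3 m.py
```

```text
29.6 [ 0.5739  0.0055 -0.0082] q6 1.267 F [-0.3  9.3 -0.3] M [1.39  0.2   0.192] tau6 0.422 gap 31.1 grip 59.3
Mz [0.192 0.247 0.289 0.209] mean 0.234
```

Call:
apply_moves(
  claw=[-1,-1,-1],
  travel=[
    [0,0,0.0001],
    [0,0,0.0002],
    [0,0,0.0002],
  ],
  turn=[
    [0,0,0.012],
    [0,0,0.024],
    [0,0,0.024],
  ],
)

```text
t: 30.0
tcp_pos: [0.5738, 0.0056, -0.0083]
tool_rot: [1.0, 0.019, -0.001, -0.002]
force: [-2.0, 9.6, -0.1]
finger_gap: 0.365
gripper_force: 59.3
```

```bash
python3 m.py
```

```text
30.0 [ 0.5738  0.0056 -0.0083] q6 1.342 F [-2.   9.6 -0.1] M [1.469 0.257 0.186] tau6 0.435 gap 31.1 grip 59.3
Mz [0.186 0.294 0.243 0.244] mean 0.242
```

Call:
apply_moves(
  claw=[-1,-1,-1],
  travel=[
    [0,0,0.0001],
    [0,0,0.0002],
    [0,0,0.0002],
  ],
  turn=[
    [0,0,0.012],
    [0,0,0.024],
    [0,0,0.024],
  ],
)

```text
t: 30.4
tcp_pos: [0.5738, 0.0057, -0.0084]
tool_rot: [1.0, -0.018, -0.001, -0.002]
force: [-1.3, 9.0, 0.9]
finger_gap: 0.361
gripper_force: 59.3
```

```bash
python3 m.py
```

```text
30.4 [ 0.5738  0.0057 -0.0084] q6 1.418 F [-1.3  9.   0.9] M [1.546 0.28  0.333] tau6 0.484 gap 30.7 grip 59.3
Mz [0.333 0.324 0.335 0.254] mean 0.311
```

Call:
apply_moves(
  claw=[-1,-1,-1],
  travel=[
    [0,0,0],
    [0,0,0],
    [0,0,0],
  ],
  turn=[
    [0,0,0.006],
    [0,0,0.012],
    [0,0,0.012],
  ],
)

```text
t: 30.8
tcp_pos: [0.5738, 0.0057, -0.0084]
tool_rot: [0.999, -0.037, -0.001, -0.001]
force: [-1.9, 9.4, -0.3]
finger_gap: 0.368
gripper_force: 59.3
```

```bash
python3 m.py
```

```text
30.8 [ 0.5738  0.0057 -0.0084] q6 1.454 F [-1.9  9.4 -0.3] M [1.546 0.269 0.469] tau6 0.555 gap 31.3 grip 59.3
Mz [0.469 0.464 0.473 0.452] mean 0.465
```

Nut B is on its stop at about 0.47 N·m. Now nut D.

Call:
apply_moves(
  claw=[0.15,0.15,0.15,0.15,0.15],
  travel=[
    [0,0,0],
    [0,0,0],
    [0,0,0],
    [0,0,-0.0512],
    [0,0,-0.0512],
  ],
  turn=[
    [0,0,0],
    [0,0,0],
    [0,0,0],
    [0,0,0],
    [0,0,0],
  ],
)

```text
t: 31.37
tcp_pos: [0.5789, 0.0017, 0.0352]
tool_rot: [0.999, -0.037, 0.004, 0.001]
force: [1.4, 0.2, 1.0]
finger_gap: 0.574
gripper_force: 0.0
```

Call:
apply_moves(
  claw=[0.15,0.15,0.15,0.15,0.15],
  travel=[
    [-0.1466,-0.065,0],
    [-0.1466,-0.065,0],
    [-0.1466,-0.065,0],
    [-0.1466,-0.065,0],
    [-0.1466,-0.065,0],
  ],
  turn=[
    [0,0,-0.16],
    [0,0,-0.16],
    [0,0,-0.16],
    [0,0,-0.16],
    [0,0,-0.16],
  ],
)

```text
t: 31.78
tcp_pos: [0.4593, 0.0642, 0.0321]
tool_rot: [0.977, 0.215, -0.001, -0.0]
force: [-0.0, -0.4, -0.2]
finger_gap: 0.578
gripper_force: 0.0
```

Call:
apply_moves(
  claw=[0.15,0.15,0.15,-1,-1],
  travel=[
    [0,0,0.03],
    [0,0,0.0505],
    [0,0,0.0505],
    [0,0,0.0505],
    [0,0,0.0505],
  ],
  turn=[
    [0,0,0],
    [0,0,0],
    [0,0,0],
    [0,0,0],
    [0,0,0],
  ],
)

```text
t: 32.2
tcp_pos: [0.4619, 0.0651, -0.0082]
tool_rot: [0.978, 0.21, -0.0, -0.002]
force: [-2.8, 12.5, 4.6]
finger_gap: 0.369
gripper_force: 58.9
```

Call:
apply_moves(
  claw=[-1,-1],
  travel=[
    [0,0,0],
    [0,0,0],
  ],
  turn=[
    [0,0,0],
    [0,0,0],
  ],
)

```text
t: 32.37
tcp_pos: [0.4619, 0.0651, -0.0079]
tool_rot: [0.978, 0.211, 0.0, -0.001]
force: [-0.6, 11.6, -0.0]
finger_gap: 0.369
gripper_force: 59.2
```

```bash
python3 - <<'E'
from h import *
s=st()
E
```

```text
32.37 [ 0.4619  0.0651 -0.0079] q6 1.039 F [-0.6 11.6 -0. ] M [ 1.901  0.128 -0.118] tau6 -0.134 gap 31.4 grip 59.2
```

Call:
apply_moves(
  claw=[-1,-1,-1,-1],
  travel=[
    [0,0,0.0001],
    [0,0,0.0002],
    [0,0,0.0002],
    [0,0,0.0002],
  ],
  turn=[
    [0,0,0.011],
    [0,0,0.022],
    [0,0,0.033],
    [0,0,0.033],
  ],
)

```text
t: 32.7
tcp_pos: [0.4618, 0.0651, -0.008]
tool_rot: [0.987, 0.16, 0.0, -0.001]
force: [-1.3, 12.7, 1.0]
finger_gap: 0.365
gripper_force: 59.2
```

```bash
python3 m.py
```

```text
32.7 [ 0.4618  0.0651 -0.008 ] q6 1.143 F [-1.3 12.7  1. ] M [2.08  0.183 0.213] tau6 0.415 gap 31.0 grip 59.2
Mz [0.213 0.21  0.219 0.274] mean 0.229
```

Call:
apply_moves(
  claw=[-1,-1,-1],
  travel=[
    [0.0006,-0.0018,0.0001],
    [0.0006,-0.0018,0.0002],
    [0.0006,-0.0018,0.0002],
  ],
  turn=[
    [0,0,0.012],
    [0,0,0.024],
    [0,0,0.024],
  ],
)

```text
t: 33.1
tcp_pos: [0.4618, 0.0654, -0.0082]
tool_rot: [0.992, 0.124, -0.0, -0.0]
force: [-2.0, 5.7, 1.8]
finger_gap: 0.369
gripper_force: 59.6
```

```bash
python3 m.py
```

```text
33.1 [ 0.4618  0.0654 -0.0082] q6 1.221 F [-2.   5.7  1.8] M [0.785 0.384 0.187] tau6 0.448 gap 31.4 grip 59.6
Mz [0.187 0.265 0.238 0.236] mean 0.232
```

Call:
apply_moves(
  claw=[-1,-1,-1],
  travel=[
    [0,0,0.0001],
    [0,0,0.0002],
    [0,0,0.0002],
  ],
  turn=[
    [0,0,0.012],
    [0,0,0.024],
    [0,0,0.024],
  ],
)

```text
t: 33.5
tcp_pos: [0.4619, 0.0654, -0.0083]
tool_rot: [0.996, 0.086, -0.0, -0.0]
force: [-2.9, 5.4, 2.2]
finger_gap: 0.365
gripper_force: 59.6
```

```bash
python3 m.py
```

```text
33.5 [ 0.4619  0.0654 -0.0083] q6 1.297 F [-2.9  5.4  2.2] M [0.933 0.384 0.238] tau6 0.428 gap 31.0 grip 59.6
Mz [0.238 0.243 0.243 0.214] mean 0.235
```

Call:
apply_moves(
  claw=[-1,-1,-1],
  travel=[
    [0,0,0.0001],
    [0,0,0.0002],
    [0,0,0.0002],
  ],
  turn=[
    [0,0,0.012],
    [0,0,0.024],
    [0,0,0.024],
  ],
)

```text
t: 33.9
tcp_pos: [0.4618, 0.0655, -0.0085]
tool_rot: [0.999, 0.049, -0.0, -0.0]
force: [-2.7, 6.4, 3.6]
finger_gap: 0.37
gripper_force: 59.6
```

```bash
python3 m.py
```

```text
33.9 [ 0.4618  0.0655 -0.0085] q6 1.372 F [-2.7  6.4  3.6] M [0.944 0.362 0.226] tau6 0.417 gap 31.5 grip 59.6
Mz [0.226 0.219 0.232 0.187] mean 0.216
```

Call:
apply_moves(
  claw=[-1,-1,-1],
  travel=[
    [0,0,0.0001],
    [0,0,0.0001],
    [0,0,0.0001],
  ],
  turn=[
    [0,0,0.012],
    [0,0,0.024],
    [0,0,0.024],
  ],
)

```text
t: 34.3
tcp_pos: [0.4618, 0.0655, -0.0086]
tool_rot: [1.0, 0.011, -0.0, -0.0]
force: [-1.2, 5.9, 3.9]
finger_gap: 0.365
gripper_force: 59.6
```

```bash
python3 m.py
```

```text
34.3 [ 0.4618  0.0655 -0.0086] q6 1.447 F [-1.2  5.9  3.9] M [0.953 0.377 0.215] tau6 0.426 gap 31.1 grip 59.6
Mz [0.215 0.271 0.22  0.264] mean 0.242
```

Call:
apply_moves(
  claw=[-1,-1,-1],
  travel=[
    [0,0,0.0001],
    [0,0,0.0001],
    [0,0,0.0001],
  ],
  turn=[
    [0,0,0.012],
    [0,0,0.024],
    [0,0,0.024],
  ],
)

```text
t: 34.7
tcp_pos: [0.4618, 0.0655, -0.0087]
tool_rot: [1.0, -0.026, -0.0, -0.0]
force: [-1.6, 6.5, 2.9]
finger_gap: 0.368
gripper_force: 59.6
```

```bash
python3 m.py
```

```text
34.7 [ 0.4618  0.0655 -0.0087] q6 1.522 F [-1.6  6.5  2.9] M [1.078 0.366 0.369] tau6 0.551 gap 31.3 grip 59.6
Mz [0.369 0.357 0.355 0.329] mean 0.353
```

On the stop at 0.35 N·m. A further 1.3° should bring it well inside the snug range.

Call:
apply_moves(
  claw=[-1,-1,-1],
  travel=[
    [0,0,0],
    [0,0,0],
    [0,0,0],
  ],
  turn=[
    [0,0,0.004],
    [0,0,0.009],
    [0,0,0.009],
  ],
)

```text
t: 35.1
tcp_pos: [0.4618, 0.0656, -0.0087]
tool_rot: [0.999, -0.04, -0.0, -0.0]
force: [-1.9, 7.2, 2.9]
finger_gap: 0.363
gripper_force: 59.6
```

```bash
python3 m.py
```

```text
35.1 [ 0.4618  0.0656 -0.0087] q6 1.55 F [-1.9  7.2  2.9] M [1.121 0.381 0.491] tau6 0.553 gap 30.8 grip 59.6
Mz [0.491 0.45  0.459 0.488] mean 0.472
```

Call:
apply_moves(
  claw=[0.15,0.15,0.15,0.15,0.15],
  travel=[
    [0,0,0],
    [0,0,0],
    [0,0,0],
    [0,0,-0.0512],
    [0,0,-0.1],
  ],
  turn=[
    [0,0,0],
    [0,0,0],
    [0,0,0],
    [0,0,0],
    [0,0,0],
  ],
)

```text
t: 35.67
tcp_pos: [0.4603, 0.0645, 0.0682]
tool_rot: [0.999, -0.041, -0.004, -0.0]
force: [0.9, -0.2, 0.3]
finger_gap: 0.571
gripper_force: 0.0
```

Call:
apply_moves(
  claw=[0.15,0.15,0.15,0.15,0.15],
  travel=[
    [0,0.03,-0.15],
    [0,0.03,-0.15],
    [0,0.03,-0.15],
    [0,0.03,-0.15],
    [0,0.03,-0.15],
  ],
  turn=[
    [0,0,0],
    [0,0,0],
    [0,0,0],
    [0,0,0],
    [0,0,0],
  ],
)

```text
t: 36.08
tcp_pos: [0.4625, 0.04, 0.193]
tool_rot: [0.999, -0.041, 0.004, 0.001]
force: [0.2, 0.9, -0.1]
finger_gap: 0.573
gripper_force: 0.0
```

```bash
python3 - <<'E'
from h import *
from station import manip
st()
d=manip.snapshot("wrist");P=pts(d)
for k,(x,y) in N.items():
    r=np.hypot(P[...,0]-x,P[...,1]-y)
    m=(r<.012)&(P[...,2]>.045)&(P[...,2]<.062);g=(r>.02)&(r<.026)&(abs(P[...,2]-.022)<.005)
    print(k,m.sum(),P[m][:,2].mean().round(4),"flange",g.sum(),np.median(P[g][:,2]).round(4))
cv2.imwrite("pics/end.png",np.hstack([cv2.resize(d["pixels"],(400,300)),cv2.resize(manip.snapshot("scene")["pixels"],(400,300))])[:,:,::-1])
E
```

```text
36.08 [0.4625 0.04   0.193 ] q6 1.497 F [ 0.2  0.9 -0.1] M [-0.041  0.071  0.036] tau6 -0.01 gap 48.7 grip 0.0
A 390 0.0549 flange 457 0.0226
B 423 0.055 flange 520 0.0226
C 340 0.0552 flange 408 0.0226
D 314 0.055 flange 359 0.0227
```

View pics/end.png

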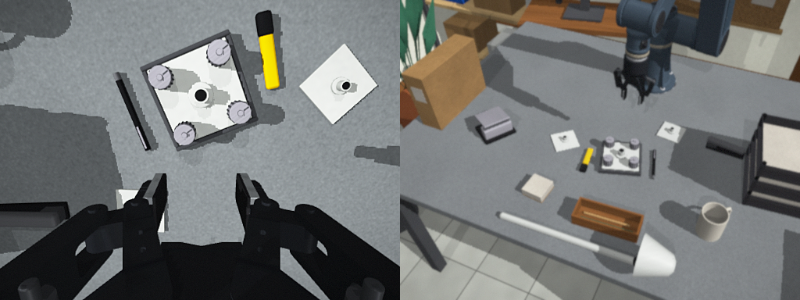

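The wrist view (left) shows the foot around (200,95) with the flange level: 22.6 mm at all four corners, and nut tops within 0.3 mm of each other. The pen, highlighter and other things are where they were, and the gripper is clear, so I'm handing in.

```bash
python3 -c "
from station import manip
print(manip.sign_off())"
```

```text
the job is handed in; nothing more can be done
None
```

I tightened all four nuts crosswise in three rounds, two part way and one home. Each is on its stop at about 0.47–0.50 N·m, the flange is level, the gripper is clear, nothing else was seen to move, and the job is handed in at about 36 s.

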